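Change over a plate scanner and register the new plates in its corner stops

ROBOT

A 7-joint arm with a two-finger parallel gripper is mounted at the origin on a cart in front of the work surface, level with it; the furniture and walls round the work are solid. World frame = base frame: x ahead of the robot, y to its left, z up, the work surface at z = 0. Lengths are in mm, angles in rad, forces in N, time in s.
With the tool pointing down it reaches from about 425 to 925 mm from the base axis. Payload 6.8 kg.
Tool frame: the origin (TCP) lies at the very end of the fingers, on their centre line; the grasp point (between the pads) lies 19 mm behind it; z points along the fingers, y is the line along which they close (so a half turn about z gives the same grasp; the last joint's range is limited). The gripper opens to 88 mm and grips with 3 to 60 N. Pads are 20 mm wide; open, the fingers measure 115 mm over their backs; the gripper's body (75 mm by 178 mm) begins 61 mm behind the grasp point.
Start: joints at [-1.287, 0.477, 0.022, 1.555, -0.011, 1.109, -0.083], TCP at [257.748, 623.87, 222.664] pointing down, gripper open.
Joint ranges: [-2.96, 2.96], [-0.34, 2.1], [-1.41, 1.46], [0.24, 2.44], [-1.37, 4.51], [0.17, 1.92], [-2.96, 2.96]. Speed limits (rad/s): [2.39, 2.39, 3.14, 3.14, 3.14, 3.14, 3.14].

INTERFACE

Orientations are given as a 3x3 rotation matrix whose columns are the frame's x, y, z axes.
In Python, from station import * gives the robot as it stands.
- The arm moves only by the shell command python3 -m pendant 'ROWS' [FORCE]. ROWS is JSON, a list of rows, each a list of 3 entries, a list of its own where there are three numbers: the shift along the tool's x, y, z as a fraction of full scale, then the turn about the tool's z as a fraction of full scale, then the closure, from -1 (fully open) to 1 (shut). A call has 1 to 8 rows; each row shifts and turns the commanded pose from where the row before left it, along the tool's axes as they then stand; what a row does not reach is not made up. Full scale, the value 1, is 0.25 m for a shift and pi/4 rad for a turn. A row lasts 1/12 s, in which the tool goes at most 41.7 mm and 7.16 degrees, less where a joint would pass 70% of its speed; a pose out of reach is approached as far as the arm can. A call with a number of a shift or a turn outside -1 to 1 is refused whole. A call with a gripper value outside its range is refused whole. The fingers move at their own pace and stop on an object; FORCE is the grip in N (left out, the last holds). Time passes only in rows, so rows that do not move let the fingers close. It gives the time, the measured TCP pose, the force, the opening and the grip force at its end, in the units of the state.
- get_state(): the state, without advancing time (a new reading comes with each control period).
- grab_frame(name): name is "scene" or "top" or "wrist"; returns (picture, depth): 480x640x3 uint8, blue, green, red; 480x640 float32, mm along the optical axis (not along the pixel's ray), 0 where there is no reading.
- calibration(name): a dict with "mtx" (3x3 intrinsics, pixels), "k1" (the pictures are not rectified: a ray, as slopes to the right and down, at radius r is drawn at 1 + k1 r^2 times it, then the intrinsics apply), "rvec" (rotation vector, rad) and "tvec" (3), from world to camera coordinates, as OpenCV has them. Camera axes: x right, y down, z forward; pixel columns grow to the right and rows downward; lengths in mm; the calibration is good to about 2 mm. A picture is of the moment at which its call begins: read the wrist's pose just before it. calibration takes no time and is no camera call; for the wrist camera it gives the pose at the moment of the call.
- hand_in(): hands the job in; it is judged then, once.
Trained networks look in the newest picture that a camera, given by its name, has taken for a name from the list of things; names that differ only in an ending like _2 or _b are one class to them, and where a whole thing is asked for, a point or a joint stands for the part that bears it (a point fixed in the world has none). Each returns a list of dicts, best first, with "conf" (0 to 1); they miss things now and then, are a little off and sometimes report something else, mostly with a low value. They report only what shows in the picture. A call takes as long as a camera call. They do not tell look-alikes from the thing itself.
- outline_of(camera, thing): "pixels" (480x640 bool, what is visible of it) and "xy" ([column, row] in pixels, amid what is visible of it).
The state is a dict: "t": time; "joint_positions": joint angles; "dq": joint speeds; "joint_torque": joint torques, N m; "ee_pos": TCP position; "ee_rot": TCP orientation; "force": force on the tool from outside, world axes, zero at the start; "ft_torque": the same for the moment, N m; "width": opening from 0.0 (shut) to 1.0 (fully open); "gripper_force": force on a finger pad.
Only numpy, scipy, OpenCV 4.12 (cv2) and the standard library are available. Lean on these libraries where they do the work, as an engineer would, in place of code of your own. Each camera call takes 0.05 s, during which the arm holds its last target. There are 200 camera calls.

TASK

Change over the plate scanner: lift the finished brown plate off the dark deck and lay it on the sloped drying rack, its lower end by the lip, and lay every white glass plate from the blue mat flat in a bay of its own on the deck, long side front to back and clear of the metal stops. Then take the pusher from its rest and with it, not with the fingers, nudge each white plate home into the square corner of its bay, so that it touches both the back fence and the stop on its left. When all are home, lay the pusher back across the two posts of its rest and press the green start button fully down (if a plate gets knocked away, nudge it home with the pusher and finish in the same order again), leaving the beaker and the timer where they stand.

Things in the scene. Friction and masses are not known exactly. Their poses are not given: they have to be found in the camera images.
- scanner: plate scanner, fixed. Origin at bench height under the deck; x to the back, y left, z up. Dark deck 45 mm high, x -90..+60, y -193..+193 mm; behind it a white housing (from x = 81 mm, 124 mm high). Aluminium back fence (face at x = 60 mm) and three side stops, bars 8 mm wide running 50 mm forward from it with right faces at y = 183.5, 58.5, -66.5 mm, all 12 mm above the deck, make three bays, each right of its stop
- bay_left_home (a point): deck point under the centre of a plate that is fully home in the left bay; axes as the scanner's. From it the back fence's face is 50 mm to +x and the left side stop's face 30 mm to +y; free deck runs at least 87 mm to -y (next stop or deck end) and 100 mm to -x (front edge)
- bay_middle_home (a point): deck point under the centre of a plate that is fully home in the middle bay; axes as the scanner's. From it the back fence's face is 50 mm to +x and the left side stop's face 30 mm to +y; free deck runs at least 87 mm to -y (next stop or deck end) and 100 mm to -x (front edge)
- bay_right_home (a point): deck point under the centre of a plate that is fully home in the right bay; axes as the scanner's. From it the back fence's face is 50 mm to +x and the left side stop's face 30 mm to +y; free deck runs at least 87 mm to -y (next stop or deck end) and 100 mm to -x (front edge)
- plate_a: glass plate with white coating, 100 x 60 x 6 mm, about 90 g; not always present. Origin at the centre of its underside, x along the 100 mm, z up; both ends alike. Starts flat on the blue mat with its length across the mat, to be gripped across the 60 mm; any plate may go in any bay
- plate_b: glass plate with white coating, 100 x 60 x 6 mm, about 90 g; not always present. Origin at the centre of its underside, x along the 100 mm, z up; both ends alike. Starts flat on the blue mat with its length across the mat, to be gripped across the 60 mm; any plate may go in any bay
- plate_c: glass plate with white coating, 100 x 60 x 6 mm, about 90 g; not always present. Origin at the centre of its underside, x along the 100 mm, z up; both ends alike. Starts flat on the blue mat with its length across the mat, to be gripped across the 60 mm; any plate may go in any bay
- finished_plate: the finished plate: as the white plates (100 x 60 x 6 mm, about 90 g, origin at the centre of its underside, x along the 100 mm) but with a brown coating with dark spots. Starts flat on the deck in the left bay, a little off its corner, length roughly front to back
- drying_rack: sloped steel wire rack for one plate, fixed: two parallel rails 43 mm apart over all, rising at 0.35 rad (20 degrees) towards +y, with a cross lip 11 mm high at the low (-y) end. Origin at bench height under its middle, y horizontally along the rails uphill. A plate overhangs the rails by 8 mm on each side; the rails' upper ends are 60 mm above the bench
- rack_seat (a point): point between the rails' upper faces, 40 mm above the bench, where the centre of the plate's underside lies when its length runs along the rails and its lower end touches the lip; axes as the rack's (not sloped)
- mat: thin blue bench mat, 330 x 170 x 3 mm, fixed, on which the plates wait side by side about 100 mm apart along its x. Origin under its middle, x along the 330 mm; its top is 3 mm above the bench
- pusher: plate pusher, 90 g: straight blue handle 120 x 18 x 18 mm, with a neck at its front end down to a straight white blade. Origin at mid-handle; x along the handle to the blade, y across it (grip the 18 mm), z up. Blade 60 mm wide along y, 18 mm high, from x = 63 to 73 mm, lower edge 50 mm below the origin. Starts on its rest, blade hanging free over one end
- pusher_rest: stand for the pusher, fixed: dark base 120 x 70 x 8 mm and two aluminium posts 7 mm thick at x = -42 and +42 mm, whose saddles, 62 mm above the bench, are 21 mm wide and flare to 36 mm at the tips, 81 mm above the bench. Origin at bench height in the middle, x from post to post. The 77 mm between the posts is free for fingers down to the base
- pusher_seat (a point): middle of the handle (the pusher's origin) when it lies in both saddles, 71 mm above the bench; axes as the rest's. The pusher may lie either way round
- start (a joint): travel of the green start button on the scanner's control pod in m: 0 released, 0.006 fully down; it takes about 4 N and springs back
- start_top (a point): middle of the top face of the round green start button (30 mm across), pressed straight down
- beaker: glass beaker 55 mm wide, 70 mm high, bystander; origin under its middle
- timer: small white bench timer 88 x 89 x 16 mm, bystander; origin under its middle
Things that resemble listed ones, but are neither listed nor needed, are in the scene too. What is shaped like the plate_b but purple is not meant.

How it is judged:
By the outcome, as a careful person would: the job done as asked, in the order asked, and still so for the second after the job is handed in, with the robot touching nothing.
Of plate_a, plate_b, plate_c only 2 to 3 are there at a start; the rules pass over those that are not, and their reading is None.
At some moment in a run one of plate_a, plate_b, plate_c may be knocked a few centimetres aside while the robot is not near it.
It also fails if it takes over 210 s, if anything falls off the work surface, if the arm or the gripper's body presses on something with over 40 N, if the wrist force passes 120 N, or if a joint passes its speed limit or range.

## Working session

There is one attempt and no reset: what is moved stays moved. The work goes in short steps, Python scripts to look and compute and a shell command to move; the robot and the scene stay as the last step left them, time stands still between calls to the robot, and variables do not carry over. Pictures are saved under pics/ and viewed, at most 14 in all, crops included, and the job is handed in when it is done.

```bash
ls; mkdir -p pics
python3 - <<'E'
from station import *
import cv2,numpy as np
for n in ("scene","top"):
    p,d=grab_frame(n); cv2.imwrite(f"pics/{n}0.png",p); np.save(f"pics/{n}0.npy",d)
    print(n,calibration(n))
s=get_state(); print(s['t'],s['ee_pos'],s['ee_rot'],s['width'])
E
```

```text
pics
scene {'mtx': array([[617.67232005,   0.        , 320.39678965],
       [  0.        , 617.67232005, 236.70882792],
       [  0.        ,   0.        ,   1.        ]]), 'k1': -0.21802745965143727, 'rvec': array([ 2.36234307, -0.65094892,  0.25768503]), 'tvec': array([-465.82696248,  173.69057161, 1410.76208385])}
top {'mtx': array([[528.10448239,   0.        , 319.76983505],
       [  0.        , 528.10448239, 242.15069513],
       [  0.        ,   0.        ,   1.        ]]), 'k1': -0.07032033303924914, 'rvec': array([ 2.12650206, -2.14684251,  0.16317854]), 'tvec': array([ -84.02632219,  505.15497971, 1323.09507862])}
0.1 [257.547485   623.36687548 221.79720198] [[-9.24239064e-01  3.81813955e-01 -5.06952480e-04]
 [ 3.81814276e-01  9.24237838e-01 -1.50888124e-03]
 [-1.07567251e-04 -1.58812868e-03 -9.99998733e-01]] 1.000472575303905
```

View pics/scene0.png

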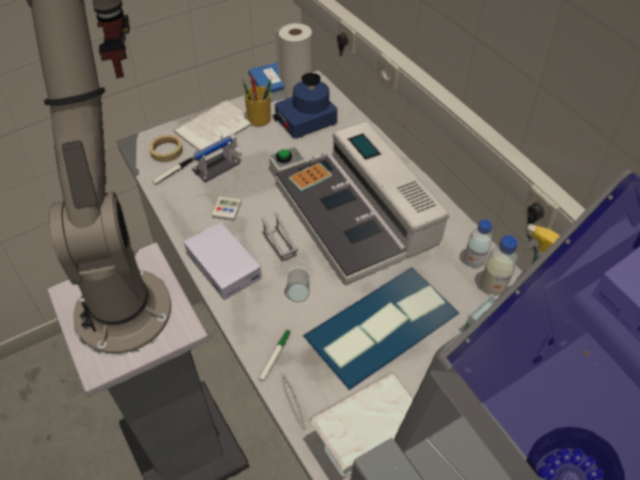

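View pics/top0.png

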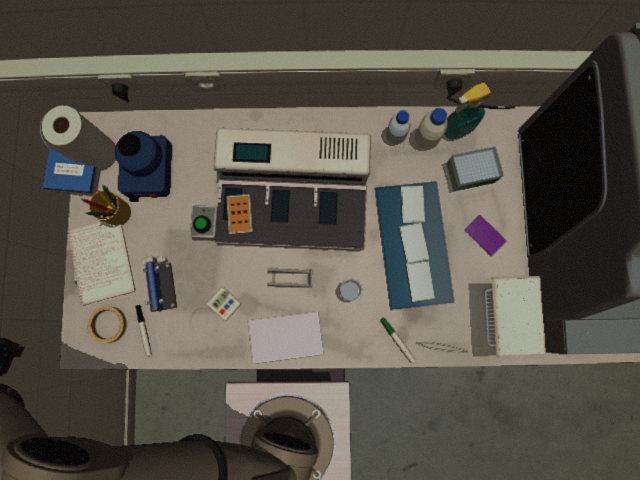

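The scene shows three white plates on the mat (top: ~413,203 / 414,243 / 420,281), the brown plate on the deck (239,213), the rack (289,278), the pusher on its rest (158,285), the button (201,224), the beaker (348,290) and the timer (223,303). The purple plate (485,235) is the decoy.

```bash
cat > h.py <<'E'
from station import *
import cv2, numpy as np
def cam(n):
    c=calibration(n); R=cv2.Rodrigues(np.array(c['rvec'],float))[0]; return c['mtx'],c['k1'],R,np.array(c['tvec'],float)
def rays(n,px,C=None):
    K,k,R,t=C or cam(n); px=np.atleast_2d(px).astype(float)
    u=cv2.undistortPoints(px.reshape(-1,1,2),K,np.array([k,0,0,0,0.])).reshape(-1,2)
    return np.c_[u,np.ones(len(u))],R,t
def onplane(n,px,z,C=None):
    r,R,t=rays(n,px,C); d=r@R; o=-R.T@t; s=(z-o[2])/d[:,2]; return o+s[:,None]*d
def withdepth(n,px,dep,C=None):
    r,R,t=rays(n,px,C); p=np.atleast_2d(px).astype(int); z=dep[p[:,1],p[:,0]]
    return (r*z[:,None]-t)@R
def rect(n,mask,z,C=None):
    cs,_=cv2.findContours(mask.astype(np.uint8),cv2.RETR_EXTERNAL,cv2.CHAIN_APPROX_NONE)
    c=max(cs,key=cv2.contourArea).reshape(-1,2)
    w=onplane(n,c,z,C)[:,:2]
    (cx,cy),(a,b),th=cv2.minAreaRect(w.astype(np.float32))
    if a<b: a,b,th=b,a,th+90
    th=(th+90)%180-90
    return np.round([cx,cy,a,b,th],1)   # centre, long, short, long-axis angle deg in world
def proj(n,P,C=None):
    K,k,R,t=C or cam(n)
    return cv2.projectPoints(np.atleast_2d(P).astype(float),cv2.Rodrigues(R)[0],t,K,np.array([k,0,0,0,0.]))[0].reshape(-1,2)
E
python3 - <<'E'
from h import *
p,d=grab_frame("top")
for n,z in [("plate_a",9),("finished_plate",51),("scanner",45),("drying_rack",50),("mat",3),("pusher",80),("pusher_rest",75),("start_top",60),("beaker",70),("timer",16)]:
    for o in outline_of("top",n)[:5]:
        m=o['pixels']; ys,xs=np.nonzero(m)
        w=withdepth("top",np.c_[xs,ys],d); 
        print(n,round(o['conf'],2),np.round(o['xy']),rect("top",m,z),"zmed",np.round(np.percentile(w[:,2],[10,50,90])))
c=withdepth("top",[[201,224]],d);print(c)
E
```

```text
plate_a 0.9 [410. 204.] [ 6.103e+02 -3.373e+02  9.870e+01  6.100e+01 -5.000e-01] zmed [ 5.  8. 12.]
plate_a 0.89 [414. 244.] [ 505.  -336.6  100.2   60.7   10.1] zmed [ 5.  8. 12.]
plate_a 0.79 [420. 281.] [ 404.5 -348.5   98.1   61.8    8.5] zmed [ 5.  9. 13.]
plate_a 0.68 [238. 215.] [586.6 125.9 106.4  65.    4.4] zmed [46. 50. 54.]
finished_plate 0.65 [240. 214.] [578.7 120.5 100.6  60.3   4.4] zmed [46. 50. 54.]
scanner 0.89 [291. 188.] [648.4  11.6 459.7 321.2  87. ] zmed [ 41.  52. 125.]
drying_rack 0.63 [294. 274.] [412.5 -13.1 111.4  46.3  88. ] zmed [ 0. 29. 52.]
mat 0.6 [402. 248.] [ 503.4 -337.8  328.5  172.2    5.9] zmed [-2.  2.  6.]
mat 0.42 [287. 272.] [434.3  12.8  55.4  10.6  89.5] zmed [ 8. 37. 53.]
pusher 0.91 [153. 279.] [398.4 333.1 131.1  52.9  -4.2] zmed [44. 78. 82.]
pusher 0.55 [410. 203.] [ 5.938e+02 -3.248e+02  9.360e+01  5.790e+01 -5.000e-01] zmed [ 5.  8. 12.]
pusher_rest 0.67 [166. 287.] [391.6 298.5 112.7  45.3   9.1] zmed [ 4.  8. 32.]
pusher_rest 0.29 [240. 214.] [572.7 117.5 101.2  61.4   4.5] zmed [46. 50. 54.]
start_top 0.5 [202. 224.] [553.4 216.4  27.1  26.3 -44.3] zmed [71. 74. 77.]
start_top 0.32 [223. 304.] [348.5 153.8  66.7  58.9  48.3] zmed [12. 16. 19.]
beaker 0.85 [352. 294.] [ 378.3 -164.4   54.8   52.3   -0.8] zmed [ 0.  6. 69.]
beaker 0.43 [202. 225.] [551.5 213.6  28.2  26.3  63.1] zmed [71. 74. 77.]
timer 0.77 [224. 303.] [350.7 162.   69.3  64.   49. ] zmed [11. 16. 19.]
[[548.39185499 212.18360214  75.0663943 ]]
```

Run:
```python
import cv2
p=cv2.imread('pics/top0.png')
c=cv2.resize(p[115:325,130:380],None,fx=2.8,fy=2.8,interpolation=cv2.INTER_CUBIC);cv2.imwrite('pics/c1.png',c)
```

```text
(no output)
```

View pics/c1.png

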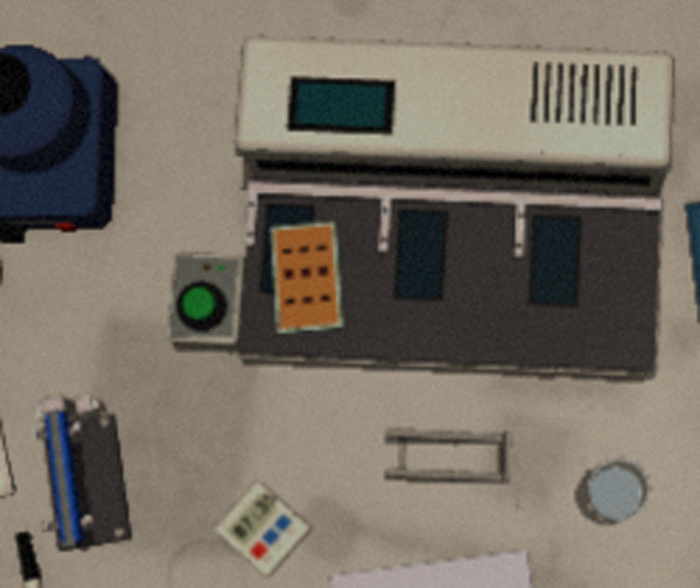

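The crop (2.8x) shows the fence and three stops at about (250,215), (384,225), (519,230). The deck's front edge runs from (243,358) to (655,376). The rack's cross members are at x≈400 and 505. The pusher handle runs from (55,405) to (70,545), probably with its blade at the top.

Run:
```python
from h import *
d=np.load('pics/top0.npy')
f=lambda x,y:(np.array([x,y])+.5)/2.8-.5+[130,115]
for nm,pt,z in [("deckFL",(243,358),45),("deckFR",(655,376),45),("fenceR",(659,209),57),("stop1 front R",(254,245),57),("stop2",(389,250),57),("stop3",(524,256),57),("fence at stop2R",(392,198),57),("fence at s3",(527,203),57)]:
    print(nm,np.round(onplane("top",f(*pt),z),1))
for nm,pt in [("railL up",(390,434)),("railLlow",(390,475)),("lip",(505,455)),("railmidup",(450,436)),("rmid low",(450,480)),("xbar",(402,455)),("railR",(490,435))]:
    print(nm,np.round(withdepth("top",f(*pt),d),0))
for nm,pt in [("hand1",(55,415)),("hand2",(70,540)),("b1",(45,405)),("b2",(92,405)),("b3",(70,403)),("post",(122,535)),("p2",(55,398)),("mid",(62,480)),("base",(100,480))]:
    print(nm,np.round(withdepth("top",f(*pt),d),0), np.round(onplane("top",f(*pt),80)[0]))
```

```text
deckFL [[505.2 177.7  45. ]]
deckFR [[ 484.7 -201.1   45. ]]
fenceR [[ 639.  -207.4   57. ]]
stop1 front R [[608.9 167.4  57. ]]
stop2 [[602.7  42.2  57. ]]
stop3 [[595.7 -82.2  57. ]]
fence at stop2R [[652.1  39.8  57. ]]
fence at s3 [[645.9 -85.4  57. ]]
railL up [[432.  40.  58.]]
railLlow [[395.  40.  59.]]
lip [[414. -63.  36.]]
railmidup [[432. -13.  42.]]
rmid low [[394. -11.   5.]]
xbar [[419.  35.  -1.]]
railR [[434. -49.  25.]]
hand1 [[450. 340.  79.]] [449. 340.  80.]
hand2 [[338. 321.  81.]] [338. 322.  80.]
b1 [[459. 350.  79.]] [459. 349.  80.]
b2 [[463. 319.  39.]] [458. 306.  80.]
b3 [[464. 335.  54.]] [460. 326.  80.]
post [[345. 295.   9.]] [342. 275.  80.]
p2 [[476. 367.  -1.]] [465. 340.  80.]
mid [[391. 330.  82.]] [391. 331.  80.]
base [[396. 317.  11.]] [391. 297.  80.]
```

```bash
cat >> h.py <<'E'
def go(x,y,z,az=None,p=True):
    """needed total turn (fraction) then total shifts (fractions) in tool axes after the turn; az = world deg of tool y"""
    s=get_state(); R=np.array(s['ee_rot']); P=np.array(s['ee_pos'])
    a0=np.degrees(np.arctan2(R[1,1],R[0,1])); az=a0 if az is None else az
    da=(az-a0+90)%180-90
    a=np.radians(a0+da); Y=np.array([np.cos(a),np.sin(a),0]); X=np.array([-Y[1],Y[0],0])
    D=np.array([x,y,z])-P
    print("t%.1f turn %.3f | x %.3f y %.3f z %.3f  (at %s az %.1f)"%(s['t'],-da/45,D@X/250,D@Y/250,-D[2]/250,np.round(P,1),a0))
O=np.array([588.,-16.]);TH=-3.15
def sc(x,y):
    t=np.radians(TH);return O+[x*np.cos(t)-y*np.sin(t),x*np.sin(t)+y*np.cos(t)]
E
python3 -c "
from h import *
go(560,118,200,94.4)"
```

```text
t0.7 turn -0.597 | x -1.050 y -2.110 z 0.091  (at [257.7 623.9 222.7] az 67.6)
```

```bash
python3 -m pendant '[[[0,0,0],-0.15,-1],[[0,0,0],-0.15,-1],[[0,0,0],-0.15,-1],[[0,0,0],-0.147,-1]]' 20
python3 -m pendant '[[[-0.066,-0.132,0.006],0,-1],[[-0.066,-0.132,0.006],0,-1],[[-0.066,-0.132,0.006],0,-1],[[-0.066,-0.132,0.006],0,-1],[[-0.066,-0.132,0.006],0,-1],[[-0.066,-0.132,0.006],0,-1],[[-0.066,-0.132,0.006],0,-1],[[-0.066,-0.132,0.006],0,-1]]'
python3 -m pendant '[[[-0.066,-0.132,0.006],0,-1],[[-0.066,-0.132,0.006],0,-1],[[-0.066,-0.132,0.006],0,-1],[[-0.066,-0.132,0.006],0,-1],[[-0.066,-0.132,0.006],0,-1],[[-0.066,-0.132,0.006],0,-1],[[-0.066,-0.132,0.006],0,-1],[[-0.066,-0.132,0.006],0,-1]]'
python3 -m pendant '[[[0,0,0],0,-1],[[0,0,0],0,-1]]'
python3 - <<'E'
from h import *
go(578.7,120.5,100,94.4)
print(calibration("wrist"))
C=cam("wrist");p,d=grab_frame("wrist");cv2.imwrite("pics/w1.png",p)
for o in outline_of("wrist","finished_plate")[:2]: print(o['conf'],o['xy'],rect("wrist",o['pixels'],51,C))
E
```

```text
t: 0.98
ee_pos: [257.7, 623.9, 222.7]
ee_rot: [[-0.997, -0.083, 0.0], [-0.083, 0.997, 0.0], [-0.0, 0.0, -1.0]]
force: [-1.0, 0.7, 0.1]
width: 0.999
gripper_force: 0.0
t: 1.65
ee_pos: [410.4, 369.2, 210.9]
ee_rot: [[-0.997, -0.077, 0.0], [-0.077, 0.997, 0.001], [-0.0, 0.001, -1.0]]
force: [0.6, 0.1, -0.2]
width: 0.995
gripper_force: 0.0
t: 2.32
ee_pos: [562.4, 116.1, 198.9]
ee_rot: [[-0.997, -0.077, 0.001], [-0.077, 0.997, 0.0], [-0.001, 0.0, -1.0]]
force: [0.6, 0.8, -0.1]
width: 0.998
gripper_force: 0.0
t: 2.48
ee_pos: [562.5, 115.2, 198.7]
ee_rot: [[-0.997, -0.072, 0.0], [-0.072, 0.997, -0.001], [-0.0, -0.001, -1.0]]
force: [-1.2, 1.1, 0.7]
width: 0.997
gripper_force: 0.0
t2.5 turn -0.006 | x -0.066 y 0.016 z 0.395  (at [562.5 115.2 198.7] az 94.1)
{'mtx': array([[332.78474335,   0.        , 314.23630378],
       [  0.        , 332.78474335, 242.19596579],
       [  0.        ,   0.        ,   1.        ]]), 'k1': -0.03514908033370804, 'rvec': array([-1.99293113, -2.14097051, -0.31367491]), 'tvec': array([ -74.02365094, -574.79415278,  204.19064224])}
0.82 [316.0, 243.7] [583.4 120.1 101.5  60.    4.5]
0.44 [31.0, 22.5] [ 402.2 -136.1   59.8   34.4  -88.6]
```

View pics/w1.png

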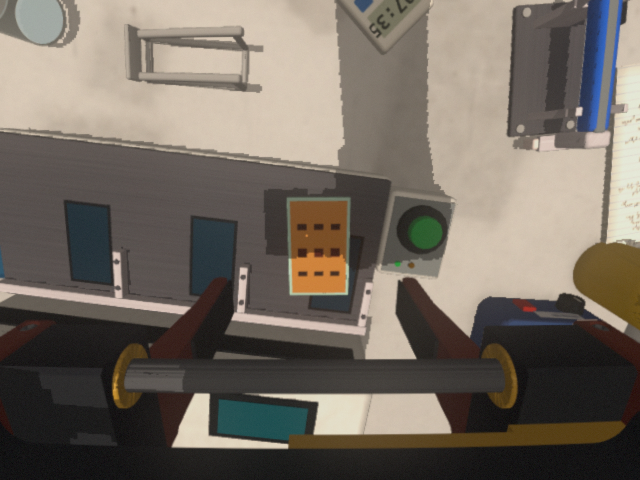

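The wrist view shows the brown plate at (318,246) between the fingers, the stops' front ends at about (119,250), (244,266) and (370,284), the rack at about (190,55) with its lip at the left, and the rest with the pusher at (570,75).

Run:
```python
from h import *
for nm,pt,z in [("s3 frontR",(114,250),57),("s2 frontR",(239,266),57),("s1 frontR",(365,283),57),("fence s3R",(115,296),57),("fence s2R",(235,311),57),("fence s1R",(360,323),57),("deckFL",(391,178),45),
  ("rail up -x end +y",(241,32),60),("rail +x, +y",(246,84),60),("lip -x",(128,27),36),("lip +x",(131,80),36),("btn",(426,232),74)]:
    print(nm,np.round(onplane("wrist",pt,z)[0],1))
for p in [(10,-66.5),(10,58.5),(10,183.5),(60,-66.5),(60,58.5),(60,183.5),(-90,193)]: print(np.round(sc(*p),1))
go(581.5,120.3,130,94.5); go(581.5,120.3,47,94.5)
```

```text
s3 frontR [597.8 -74.3  57. ]
s2 frontR [604.8  48.   57. ]
s1 frontR [613.1 172.9  57. ]
fence s3R [647.5 -78.3  57. ]
fence s2R [654.3  44.4  57. ]
fence s1R [658.1 173.2  57. ]
deckFL [510.1 186.8  45. ]
rail up -x end +y [402.4  46.9  60. ]
rail +x, +y [441.1  52.   60. ]
lip -x [398.  -57.5  36. ]
lip +x [441.1 -57.3  36. ]
btn [552.6 218.1  74. ]
[594.3 -82.9]
[601.2  41.9]
[608.1 166.7]
[644.3 -85.7]
[651.1  39.1]
[658.  163.9]
[508.7 181.7]
t2.6 turn -0.001 | x -0.081 y -0.000 z 0.274  (at [561.2 118.7 198.6] az 94.5)
t2.6 turn -0.001 | x -0.081 y -0.000 z 0.606  (at [561.2 118.7 198.6] az 94.5)
```

```bash
python3 -m pendant '[[[-0.02,0.005,0.1],0,-1],[[-0.02,0,0.1],0,-1],[[-0.02,0,0.1],0,-1],[[-0.02,0,0.1],0,-1],[[0,0,0.08],0,-1],[[0,0,0.06],0,-1],[[0,0,0.04],0,-1],[[0,0,0.02],0,-1]]' 15
python3 -m pendant '[[[0,0,0.004],0,-1],[[0,0,0],0,0.2],[[0,0,0],0,0.4],[[0,0,0],0,0.4],[[0,0,0],0,0.4],[[0,0,0],0,0.4]]'
python3 -m pendant '[[[0,0,0],0,0.4],[[0,0,0],0,0.4],[[0,0,0],0,0.4]]'
```

```text
t: 3.25
ee_pos: [580.1, 122.2, 47.4]
ee_rot: [[-0.997, -0.08, -0.002], [-0.08, 0.997, 0.0], [0.002, 0.0, -1.0]]
force: [-0.1, -0.4, 0.1]
width: 0.998
gripper_force: 0.0
t: 3.75
ee_pos: [581.9, 120.6, 48.3]
ee_rot: [[-0.997, -0.077, 0.001], [-0.077, 0.997, 0.0], [-0.001, 0.0, -1.0]]
force: [-1.1, 0.9, 4.1]
width: 0.681
gripper_force: 15.0
t: 4.0
ee_pos: [581.9, 120.6, 48.3]
ee_rot: [[-0.997, -0.077, 0.001], [-0.077, 0.997, 0.0], [-0.001, 0.0, -1.0]]
force: [-0.8, -0.4, 5.0]
width: 0.679
gripper_force: 15.0
```

```bash
python3 -m pendant '[[[0,0,-0.04],0,0.4],[[0,0,-0.1],0,0.4],[[0,0,-0.1],0,0.4],[[0,0,-0.1],0,0.4],[[0,0,-0.1],0,0.4]]'
python3 - <<'E'
from h import *
for n in ("top","scene"):
    d=np.load(f'pics/{n}0.npy')
    yy,xx=np.mgrid[0:480,0:640]; px=np.c_[xx.ravel(),yy.ravel()]
    w=withdepth(n,px,d); 
    m=(w[:,0]>380)&(w[:,0]<455)&(w[:,1]>-80)&(w[:,1]<70)&(w[:,2]>18)&(w[:,2]<80)
    q=w[m]; print(n,m.sum())
    for lo in range(-80,70,15):
        s=q[(q[:,1]>=lo)&(q[:,1]<lo+15)]
        if len(s)>4:
            L=s[s[:,0]<415];H=s[s[:,0]>=415]
            print(lo,len(s),"x range",np.round(np.percentile(s[:,0],[3,97]),1),"y",np.round([s[:,1].min(),s[:,1].max()],1),"rails",np.round([L[:,0].mean() if len(L) else 0,H[:,0].mean() if len(H) else 0]),"z",np.round(np.median(s[:,2])))
E
```

```text
t: 4.42
ee_pos: [581.0, 120.3, 159.0]
ee_rot: [[-0.997, -0.077, -0.001], [-0.077, 0.997, -0.0], [0.001, -0.0, -1.0]]
force: [0.6, 0.8, -0.7]
width: 0.68
gripper_force: 15.0
top 291
-80 16 x range [393.2 431.8] y [-65.6 -65.2] rails [401. 424.] z 32.0
-65 54 x range [391.3 434. ] y [-63.  -52.2] rails [400. 428.] z 26.0
-50 36 x range [392.6 434.1] y [-50.  -36.9] rails [395. 431.] z 27.0
-35 36 x range [392.4 433.6] y [-34.6 -21.6] rails [395. 431.] z 32.0
-20 29 x range [394.  435.2] y [-19.7  -6.6] rails [396. 432.] z 39.0
-5 36 x range [394.1 435.5] y [-4.4  8.4] rails [397. 432.] z 44.0
10 37 x range [393.9 434.9] y [10.4 25. ] rails [397. 432.] z 49.0
25 38 x range [393.7 436.1] y [25.1 40. ] rails [396. 433.] z 54.0
40 9 x range [394.3 433.4] y [40.1 45.5] rails [397. 432.] z 57.0
scene 341
-80 25 x range [394.3 435.9] y [-70.1 -65.1] rails [402. 427.] z 32.0
-65 51 x range [394.1 437.7] y [-64.8 -50.1] rails [403. 429.] z 27.0
-50 38 x range [394.8 437.9] y [-50.  -35.9] rails [398. 435.] z 29.0
-35 37 x range [396.2 438.4] y [-34.6 -21.2] rails [400. 435.] z 34.0
-20 41 x range [396.3 439. ] y [-19.9  -5.9] rails [399. 436.] z 39.0
-5 37 x range [396.3 439.8] y [-4.9  9.4] rails [399. 436.] z 46.0
10 35 x range [397.3 438.9] y [10.6 24.9] rails [400. 436.] z 50.0
25 69 x range [397.6 439.6] y [25.  39.5] rails [400. 436.] z 50.0
40 8 x range [400.  440.7] y [40.3 43. ] rails [402. 438.] z 57.0
```

```bash
python3 -m pendant '[[[0,0,0],0.152,0.4],[[0,0,0],0.152,0.4],[[0,0,0],0.152,0.4],[[0,0,0],0.152,0.4],[[0,0,0],0.152,0.4],[[0,0,0],0.152,0.4],[[0,0,0],0.152,0.4],[[0,0,0],0.152,0.4]]'
python3 -m pendant '[[[0,0,0],0.152,0.4],[[0,0,0],0.152,0.4],[[0,0,0],0.152,0.4],[[0,0,0],0.152,0.4],[[0,0,0],0.152,0.4],[[0,0,0],0.152,0.4],[[0,0,0],0,0.4],[[0,0,0],0,0.4]]'
python3 -c "
from h import *
print(get_state()['joint_positions'])
go(415.5,-10,120,-1.2)"
```

```text
t: 5.08
ee_pos: [581.1, 120.5, 157.9]
ee_rot: [[-0.634, 0.773, -0.0], [0.773, 0.634, 0.0], [0.0, -0.0, -1.0]]
force: [-0.2, 0.3, -0.3]
width: 0.675
gripper_force: 15.0
t: 5.75
ee_pos: [581.2, 120.7, 157.7]
ee_rot: [[0.02, 1.0, -0.0], [1.0, -0.02, -0.0], [-0.0, -0.0, -1.0]]
force: [0.3, -0.1, -2.3]
width: 0.68
gripper_force: 15.0
[-0.7038417   0.45221068  0.52037755  1.84586613 -0.27729126  0.91614066
 -0.07588353]
t5.8 turn 0.002 | x -0.536 y -0.652 z 0.151  (at [581.2 120.7 157.7] az -1.1)
```

```bash
python3 -m pendant '[[[-0.09,-0.109,0.025],0,0.4],[[-0.09,-0.109,0.025],0,0.4],[[-0.09,-0.109,0.025],0,0.4],[[-0.09,-0.109,0.025],0,0.4],[[-0.09,-0.109,0.025],0,0.4],[[-0.09,-0.109,0.025],0,0.4],[[0,0,0],0,0.4],[[0,0,0],0,0.4]]'
python3 - <<'E'
from h import *
go(415.5,-10,66,-1.2)
p,d=grab_frame("wrist");cv2.imwrite("pics/w2.png",p)
E
```

```text
t: 6.42
ee_pos: [413.2, -11.5, 120.1]
ee_rot: [[0.023, 1.0, -0.001], [1.0, -0.023, 0.001], [0.001, -0.001, -1.0]]
force: [0.6, 0.0, -1.0]
width: 0.681
gripper_force: 15.0
t6.4 turn -0.003 | x 0.006 y 0.009 z 0.217  (at [413.2 -11.5 120.1] az -1.3)
```

View pics/w2.png

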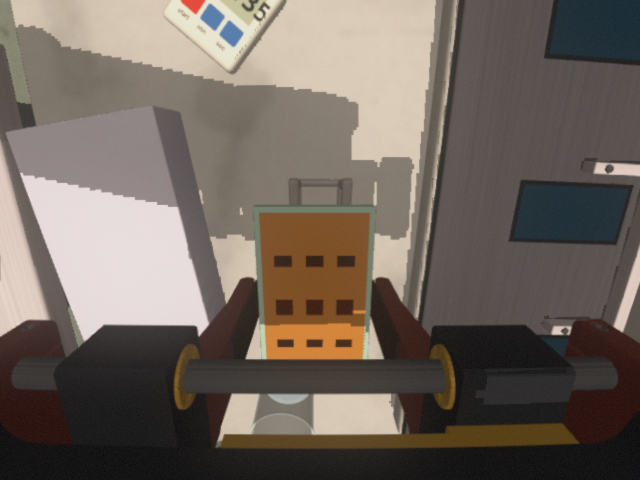

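The plate sits over the rack. Its far edge is at columns 255–375, and the rail ends are at about columns 295 and 347, row 185. The white box on the left needs a clearance check.

Run:
```python
from h import *
for q,z in [((290,185),60),((352,185),60),((255,207),123),((375,207),123)]: print(np.round(onplane("wrist",q,z)[0],1))
d=np.load('pics/top0.npy')
yy,xx=np.mgrid[310:362,245:328]; w=withdepth("top",np.c_[xx.ravel(),yy.ravel()],d)
m=w[:,2]>15; print(np.percentile(w[m],[2,50,98],axis=0).round())
```

```text
[401.7  41.4  60. ]
[443.   40.5  60. ]
[388.8  38.7 123. ]
[447.3  37.4 123. ]
[[210. -87.  43.]
 [264.  -0.  49.]
 [318.  85.  54.]]
```

```bash
python3 -m pendant '[[[0,0.014,0.05],0,0.4],[[0.006,0,0.06],0,0.4],[[0,0,0.06],0,0.4],[[0,0,0.04],0,0.4],[[0,0,0],0,0.4],[[0,0,0],0,0.4]]' 4
python3 -m pendant '[[[0,0,0.01],0,0.4],[[0,0,0.01],0,0.4],[[0,0,0.01],0,0.4],[[0,0,0.01],0,0.4],[[0,0,0],0,0.4]]'
python3 -m pendant '[[[0,0,0.01],0,0.4],[[0,0,0.01],0,0.4],[[0,0,0.01],0,0.4],[[0,0,0.01],0,0.4],[[0,0,0],0,0.4]]'
```

```text
t: 6.97
ee_pos: [418.9, -9.0, 67.6]
ee_rot: [[0.022, 1.0, -0.001], [1.0, -0.022, -0.0], [-0.0, -0.001, -1.0]]
force: [0.3, 0.3, -1.4]
width: 0.682
gripper_force: 4.0
t: 7.38
ee_pos: [418.4, -9.1, 57.5]
ee_rot: [[0.023, 1.0, 0.0], [1.0, -0.023, 0.0], [0.0, 0.0, -1.0]]
force: [0.9, -0.4, -1.0]
width: 0.684
gripper_force: 4.0
t: 7.8
ee_pos: [418.1, -9.2, 47.2]
ee_rot: [[0.023, 1.0, -0.001], [1.0, -0.023, -0.0], [-0.0, -0.001, -1.0]]
force: [0.2, 0.4, -0.6]
width: 0.683
gripper_force: 4.0
```

```bash
python3 -m pendant '[[[0,0,0.01],0,0.4],[[0,0,0.004],0,0.4],[[0,0,0],0,0.4],[[0,0,0],0,-0.6],[[0,0,0],0,-0.6],[[0,0,0],0,-0.6],[[0,0,0],0,-0.6]]'
python3 -m pendant '[[[0,0,-0.05],0,-0.6],[[0,0,-0.1],0,-0.6],[[0,0,-0.15],0,-0.6],[[0,0,-0.15],0,-0.6],[[-0.1,0,-0.1],0,-0.6],[[-0.15,0,0],0,-0.6],[[-0.15,0,0],0,-1],[[-0.1,0,0],0,-1]]'
python3 - <<'E'
from h import *
p,d=grab_frame("top");cv2.imwrite("pics/t2.png",p)
f=[]
for n,z in (("finished_plate",44),):
  for o in outline_of("top",n)[:3]:
    ys,xs=np.nonzero(o['pixels']);w=withdepth("top",np.c_[xs,ys],d);A=np.c_[w[:,:2],np.ones(len(w))]
    print(n,o['conf'],rect("top",o['pixels'],46),"plane",np.linalg.lstsq(A,w[:,2],rcond=None)[0], w.mean(0))
p2,d2=grab_frame("scene")
a=cv2.resize(p[230:320,230:370],None,fx=4,fy=4); b=cv2.resize(p2[180:310,190:340],None,fx=3.2,fy=3.2)[:360]
cv2.imwrite("pics/c2.png",np.hstack([a[:360,:],b[:360]])[:,:800] if a.shape[0]>=360 else a)
E
```

```text
t: 8.38
ee_pos: [418.4, -9.2, 44.2]
ee_rot: [[0.023, 1.0, 0.0], [1.0, -0.023, -0.0], [-0.0, 0.0, -1.0]]
force: [-0.3, -0.2, -1.0]
width: 0.802
gripper_force: 0.0
t: 9.05
ee_pos: [415.4, -136.8, 182.6]
ee_rot: [[0.024, 1.0, 0.003], [1.0, -0.024, 0.0], [0.0, 0.003, -1.0]]
force: [0.9, 0.7, -0.2]
width: 0.909
gripper_force: 0.0
finished_plate 0.82 [415.7  -7.9  96.2  60.9  87.2] plane [-6.16744290e-01  1.85925029e-01  3.06713404e+02] [415.62539703  -8.13512691  48.86628967]
```

View pics/c2.png

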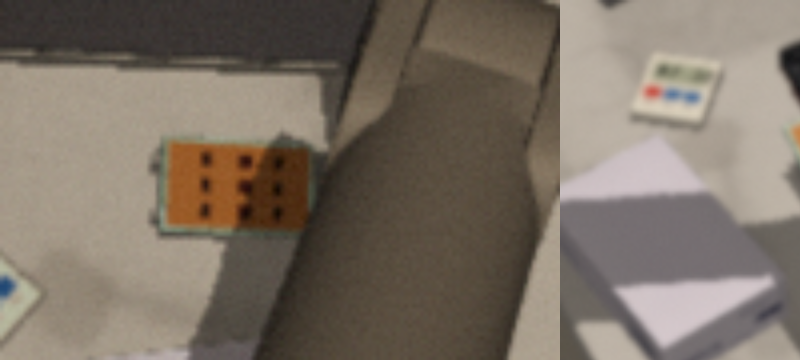

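```bash
python3 -m pendant '[[[0,0,0],0.15,-1],[[0,0,0],0.15,-1],[[0,0,0],0.15,-1],[[0,0,0],0.15,-1],[[0,0,0],0.15,-1],[[0,0,0],0.15,-1],[[0,0,0],0.15,-1],[[0,0,0],0.15,-1]]'
python3 -m pendant '[[[0,0,0],0.15,-1],[[0,0,0],0.15,-1],[[0,0,0],0.15,-1],[[0,0,0],0.138,-1],[[0,0.15,0],0,-1],[[0,0.15,0],0,-1],[[0,0.15,0],0,-1],[[0,0.15,0],0,-1]]'
python3 -m pendant '[[[0,0,0],0,-1],[[0,0,0],0,-1]]'
python3 - <<'E'
from h import *
go(404.5,-348.5,6,-81.5)
C=cam("wrist");p,d=grab_frame("wrist");cv2.imwrite("pics/w3.png",p)
for o in outline_of("wrist","plate_a")[:5]: print(o['conf'],o['xy'],rect("wrist",o['pixels'],9,C))
E
```

```text
t: 9.87
ee_pos: [415.4, -132.4, 181.3]
ee_rot: [[0.825, 0.566, -0.001], [0.566, -0.825, 0.001], [-0.0, -0.001, -1.0]]
force: [-0.3, -0.4, -0.2]
width: 1.002
gripper_force: 0.0
t: 10.53
ee_pos: [437.9, -281.6, 180.9]
ee_rot: [[0.989, 0.147, -0.001], [0.147, -0.989, 0.002], [-0.001, -0.002, -1.0]]
force: [0.7, 0.6, 0.0]
width: 0.998
gripper_force: 0.0
t: 10.7
ee_pos: [436.5, -283.7, 181.2]
ee_rot: [[0.99, 0.139, -0.001], [0.139, -0.99, -0.001], [-0.001, 0.0, -1.0]]
force: [-0.2, 1.1, -0.3]
width: 1.004
gripper_force: 0.0
t10.7 turn -0.011 | x -0.165 y 0.237 z 0.701  (at [ 436.5 -283.7  181.2] az -82.0)
0.92 [377.4, 153.9] [ 509.2 -336.9  100.    60.7   10. ]
0.75 [370.7, 254.8] [ 408.7 -349.8  101.9   60.7    7.1]
0.67 [563.4, 166.4] [ 528.2 -526.5  101.8   62.8   43.1]
```

```bash
python3 -m pendant '[[[-0.04,0.06,0.1],-0.01,-1],[[-0.04,0.06,0.1],0,-1],[[-0.04,0.06,0.1],0,-1],[[-0.035,0.058,0.1],0,-1],[[0,0,0.1],0,-1],[[0,0,0.1],0,-1],[[0,0,0.06],0,-1],[[0,0,0.03],0,-1]]' 15
python3 -m pendant '[[[0,0,0.01],0,-1],[[0,0,0],0,-1],[[0,0,0],0,0.4],[[0,0,0],0,0.4],[[0,0,0],0,0.4],[[0,0,0],0,0.4],[[0,0,0],0,0.4],[[0,0,0],0,0.4]]'
python3 -m pendant '[[[0,0,-0.04],0,0.4],[[0,0,-0.1],0,0.4],[[0,0,-0.15],0,0.4],[[0,0,-0.15],0,0.4],[[0,0,-0.15],0,0.4],[[0,0,0],0.086,0.4],[[0,0,0],0.15,0.4],[[0,0,0],0,0.4]]'
python3 - <<'E'
from h import *
x,y=sc(-10,-96.5-22); go(x,y,110,-93.15)
E
```

```text
t: 11.47
ee_pos: [407.4, -343.6, 7.2]
ee_rot: [[0.988, 0.154, -0.002], [0.154, -0.988, 0.003], [-0.002, -0.004, -1.0]]
force: [-0.6, 1.0, -0.3]
width: 1.003
gripper_force: 0.0
t: 12.13
ee_pos: [407.7, -347.5, 7.2]
ee_rot: [[0.989, 0.15, 0.001], [0.15, -0.989, -0.0], [0.001, 0.001, -1.0]]
force: [-0.1, 0.2, 5.0]
width: 0.677
gripper_force: 15.0
t: 12.8
ee_pos: [407.4, -347.1, 155.1]
ee_rot: [[0.999, -0.039, 0.001], [-0.039, -0.999, -0.0], [0.001, 0.0, -1.0]]
force: [0.6, 0.8, -1.3]
width: 0.676
gripper_force: 15.0
t12.8 turn 0.021 | x 0.608 y -0.888 z 0.180  (at [ 407.4 -347.1  155.1] az -92.2)
```

```bash
sed -i 's/588.,-16./590.,-14./' h.py
python3 -m pendant '[[[0.077,-0.112,0],0.021,0.4],[[0.077,-0.112,0],0,0.4],[[0.077,-0.112,0],0,0.4],[[0.077,-0.112,0],0,0.4],[[0.077,-0.112,0],0,0.4],[[0.077,-0.112,0],0,0.4],[[0.077,-0.112,0],0,0.4],[[0.077,-0.112,0],0,0.4]]'
python3 -m pendant '[[[0,0,0.08],0,0.4],[[0,0,0.08],0,0.4],[[0,0,0],0,0.4]]'
python3 - <<'E'
from h import *
x,y=sc(-10,-96.5-22); go(x,y,49,-93.15)
p,d=grab_frame("wrist");cv2.imwrite("pics/w4.png",p)
E
```

```text
t: 13.47
ee_pos: [572.3, -129.4, 153.9]
ee_rot: [[0.999, -0.048, -0.001], [-0.048, -0.999, 0.0], [-0.001, 0.0, -1.0]]
force: [1.3, -0.5, -1.1]
width: 0.678
gripper_force: 15.0
t: 13.72
ee_pos: [569.7, -129.3, 110.7]
ee_rot: [[0.999, -0.046, -0.007], [-0.046, -0.999, 0.001], [-0.007, -0.0, -1.0]]
force: [-1.0, 0.2, -1.3]
width: 0.678
gripper_force: 15.0
t13.7 turn 0.011 | x 0.016 y 0.009 z 0.247  (at [ 569.7 -129.3  110.7] az -92.7)
```

View pics/w4.png

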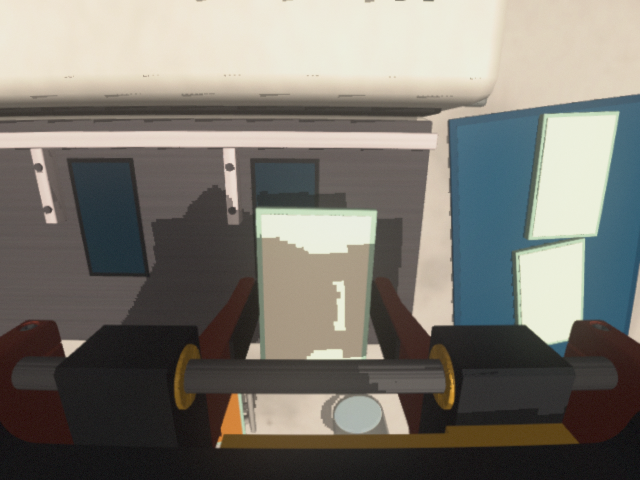

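The held plate is at (316,285). The fence's front edge is at row ~148, stop 3's right face ends at (239,223), stop 2's at (57,222), and the deck's right edge is near column 425.

Run:
```python
from h import *
t=np.radians(TH);R=np.array([[np.cos(t),-np.sin(t)],[np.sin(t),np.cos(t)]])
for q,s in [((239,223),(10,-66.5)),((57,222),(10,58.5)),((239,150),(60,-66.5)),((48,149),(60,58.5)),((434,149),(60,-193))]:
    w=onplane("wrist",q,57)[0,:2]; print(np.round(w,1),"O est",np.round(w-R@np.array(s),1))
for q in [(257,208),(376,211)]: print(np.round(onplane("wrist",q,114)[0],1))
```

```text
[601.1 -81.5] O est [594.7 -14.6]
[608.2  44. ] O est [595.  -13.9]
[648.3 -86.9] O est [592.1 -17.2]
[656.3  37.1] O est [593.2 -18.1]
[ 643.  -210.3] O est [593.7 -14.3]
[ 621.3 -105.1  114. ]
[ 616.9 -163.3  114. ]
```

```bash
sed -i 's/590.,-14./592.5,-14./' h.py
python3 -m pendant '[[[0.026,0.009,0.08],0.011,0.4],[[0,0,0.08],0,0.4],[[0,0,0.05],0,0.4],[[0,0,0.03],0,0.4],[[0,0,0.006],0,0.4],[[0,0,0],0,-0.6],[[0,0,0],0,-0.6],[[0,0,0],0,-0.6]]'
python3 -m pendant '[[[0,0,0],0,-0.6],[[0,0,-0.05],0,-0.6],[[0,0,-0.15],0,-0.6],[[0,0,-0.15],0,-0.6],[[0,0,-0.15],0,-1],[[0,0,0],0,-1]]'
python3 - <<'E'
from h import *
go(507,-336.8,7,-80)
E
```

```text
t: 14.43
ee_pos: [579.1, -133.9, 53.7]
ee_rot: [[0.998, -0.06, 0.002], [-0.06, -0.998, -0.0], [0.002, 0.0, -1.0]]
force: [-0.7, 0.7, 0.2]
width: 0.796
gripper_force: 0.0
t: 14.93
ee_pos: [582.1, -135.9, 185.5]
ee_rot: [[0.998, -0.061, 0.011], [-0.061, -0.998, -0.002], [0.011, 0.001, -1.0]]
force: [1.4, -0.2, 0.6]
width: 0.911
gripper_force: 0.0
t14.9 turn -0.300 | x -0.435 y 0.739 z 0.714  (at [ 582.1 -135.9  185.5] az -93.5)
```

```bash
python3 -m pendant '[[[0,0,0],-0.15,-1],[[0,0,0],-0.15,-1],[[-0.073,0.123,0],0,-1],[[-0.073,0.123,0],0,-1],[[-0.073,0.123,0],0,-1],[[-0.073,0.123,0],0,-1],[[-0.073,0.123,0],0,-1],[[-0.073,0.123,0],0,-1]]'
python3 -m pendant '[[[0,0,0.15],0,-1],[[0,0,0.15],0,-1],[[0,0,0],0,-1],[[0,0,0],0,-1]]' 15
python3 - <<'E'
from h import *
C=cam("wrist");p,d=grab_frame("wrist")
for o in outline_of("wrist","plate_a")[:3]: print(o['conf'],o['xy'],rect("wrist",o['pixels'],9,C))
go(507,-336.8,7,-80)
E
```

```text
t: 15.6
ee_pos: [502.2, -336.0, 178.7]
ee_rot: [[0.985, 0.175, 0.001], [0.175, -0.985, -0.0], [0.001, 0.0, -1.0]]
force: [0.1, 0.2, -0.6]
width: 1.0
gripper_force: 0.0
t: 15.93
ee_pos: [502.0, -333.8, 102.3]
ee_rot: [[0.985, 0.175, -0.003], [0.175, -0.985, 0.001], [-0.003, -0.002, -1.0]]
force: [-0.2, -1.1, -0.2]
width: 1.0
gripper_force: 0.0
0.78 [347.0, 92.0] [ 6.146e+02 -3.379e+02  1.007e+02  5.980e+01  5.000e-01]
0.72 [546.6, 251.1] [ 529.  -526.6  101.4   61.5   42.9]
0.64 [33.6, 92.7] [ 576.1 -112.   120.    52.6   -3.7]
t16.0 turn 0.002 | x 0.011 y 0.009 z 0.391  (at [ 504.  -335.   104.8] az -79.9)
```

```bash
python3 -m pendant '[[[0.011,0.009,0.1],0,-1],[[0,0,0.1],0,-1],[[0,0,0.1],0,-1],[[0,0,0.06],0,-1],[[0,0,0.024],0,-1],[[0,0,0],0,-1],[[0,0,0],0,0.4],[[0,0,0],0,0.4]]' 15
python3 -m pendant '[[[0,0,0],0,0.4],[[0,0,0],0,0.4],[[0,0,0],0,0.4],[[0,0,0],0,0.4]]'
python3 -m pendant '[[[0,0,-0.04],0,0.4],[[0,0,-0.1],0,0.4],[[0,0,-0.15],0,0.4],[[0,0,-0.15],0,0.4],[[0,0,-0.15],0,0.4],[[0,0,0],0.15,0.4],[[0,0,0],0.144,0.4],[[0,0,0],0,0.4]]'
python3 - <<'E'
from h import *
x,y=sc(-10,28.5-22); go(x,y,110,-93.15);go(x,y,49,-93.15)
E
```

```text
t: 16.7
ee_pos: [507.1, -336.9, 8.3]
ee_rot: [[0.985, 0.175, 0.002], [0.175, -0.985, -0.001], [0.002, 0.002, -1.0]]
force: [0.5, 0.3, -0.1]
width: 0.89
gripper_force: 0.0
t: 17.03
ee_pos: [506.5, -336.4, 7.4]
ee_rot: [[0.985, 0.175, 0.001], [0.175, -0.985, -0.0], [0.001, 0.001, -1.0]]
force: [0.1, 0.7, 4.7]
width: 0.677
gripper_force: 15.0
t: 17.7
ee_pos: [506.2, -335.9, 155.1]
ee_rot: [[0.998, -0.059, 0.001], [-0.059, -0.998, -0.0], [0.001, 0.0, -1.0]]
force: [-0.3, 0.5, -1.5]
width: 0.676
gripper_force: 15.0
t17.7 turn -0.005 | x 0.234 y -1.331 z 0.180  (at [ 506.2 -335.9  155.1] az -93.4)
t17.7 turn -0.005 | x 0.234 y -1.331 z 0.424  (at [ 506.2 -335.9  155.1] az -93.4)
```

```bash
python3 -m pendant '[[[0.023,-0.133,0],0,0.4],[[0.023,-0.133,0],0,0.4],[[0.023,-0.133,0],0,0.4],[[0.023,-0.133,0],0,0.4],[[0.023,-0.133,0],0,0.4],[[0.023,-0.133,0],0,0.4],[[0.023,-0.133,0],0,0.4],[[0.023,-0.133,0],0,0.4]]'
python3 -m pendant '[[[0.023,-0.133,0],0,0.4],[[0.023,-0.133,0],0,0.4],[[0,0,0.1],0,0.4],[[0,0,0.1],0,0.4],[[0,0,0.1],0,0.4],[[0,0,0],0,0.4],[[0,0,0],0,0.4]]'
python3 - <<'E'
from h import *
x,y=sc(-10,28.5-22); go(x,y,49.5,-93.15)
E
```

```text
t: 18.37
ee_pos: [566.1, -71.3, 153.9]
ee_rot: [[0.999, -0.051, -0.001], [-0.051, -0.999, 0.0], [-0.001, -0.0, -1.0]]
force: [0.7, -0.2, -1.8]
width: 0.679
gripper_force: 15.0
t: 18.95
ee_pos: [580.5, -7.5, 78.5]
ee_rot: [[0.999, -0.053, -0.003], [-0.053, -0.999, -0.001], [-0.003, 0.001, -1.0]]
force: [-0.4, -0.6, -1.0]
width: 0.68
gripper_force: 15.0
t18.9 turn 0.002 | x 0.009 y -0.003 z 0.116  (at [580.5  -7.5  78.5] az -93.0)
```

```bash
python3 -m pendant '[[[0.009,-0.003,0.06],0,0.4],[[0,0,0.04],0,0.4],[[0,0,0.016],0,0.4],[[0,0,0],0,0.4],[[0,0,0],0,-0.6],[[0,0,0],0,-0.6],[[0,0,0],0,-0.6],[[0,0,0],0,-0.6]]'
python3 -m pendant '[[[0,0,-0.05],0,-0.6],[[0,0,-0.15],0,-0.6],[[0,0,-0.15],0,-0.6],[[0,0,-0.15],0,-1],[[0,0,0],0,-1],[[0,0,0],0,-1]]'
python3 - <<'E'
from h import *
go(612,-337.6,100,-89.8)
E
```

```text
t: 19.62
ee_pos: [584.3, -6.7, 50.6]
ee_rot: [[0.998, -0.055, 0.001], [-0.055, -0.998, 0.0], [0.001, -0.0, -1.0]]
force: [0.3, 0.8, 0.0]
width: 0.799
gripper_force: 0.0
t: 20.12
ee_pos: [585.5, -6.8, 178.1]
ee_rot: [[0.998, -0.055, 0.005], [-0.055, -0.998, 0.001], [0.005, -0.001, -1.0]]
force: [-0.7, 0.6, -0.3]
width: 0.979
gripper_force: 0.0
t20.1 turn -0.074 | x 0.101 y 1.324 z 0.312  (at [585.5  -6.8 178.1] az -93.1)
```

```bash
python3 -m pendant '[[[0,0,0],-0.074,-1],[[0.01,0.133,0],0,-1],[[0.01,0.133,0],0,-1],[[0.01,0.133,0],0,-1],[[0.01,0.133,0],0,-1],[[0.01,0.133,0],0,-1],[[0.01,0.133,0],0,-1],[[0.01,0.133,0],0,-1]]'
python3 -m pendant '[[[0.01,0.133,0],0,-1],[[0.01,0.133,0],0,-1],[[0.01,0.13,0.02],0,-1],[[0,0,0.15],0,-1],[[0,0,0.13],0,-1],[[0,0,0],0,-1],[[0,0,0],0,-1]]' 15
python3 - <<'E'
from h import *
go(612,-337.6,7,-89.8)
C=cam("wrist");p,d=grab_frame("wrist");print(len(p))
for o in outline_of("wrist","plate_a")[:4]: print(o['conf'],o['xy'],rect("wrist",o['pixels'],9,C))
E
```

```text
t: 20.78
ee_pos: [601.4, -240.4, 174.0]
ee_rot: [[1.0, 0.003, -0.002], [0.003, -1.0, 0.001], [-0.002, -0.001, -1.0]]
force: [1.0, 0.0, 0.4]
width: 0.998
gripper_force: 0.0
t: 21.37
ee_pos: [608.5, -337.1, 98.0]
ee_rot: [[1.0, 0.003, -0.005], [0.003, -1.0, 0.002], [-0.005, -0.002, -1.0]]
force: [0.4, 0.0, 1.2]
width: 1.002
gripper_force: 0.0
t21.4 turn -0.001 | x 0.014 y 0.002 z 0.364  (at [ 608.5 -337.1   98. ] az -89.8)
480
0.92 [316.0, 233.6] [ 6.146e+02 -3.380e+02  1.002e+02  5.990e+01  6.000e-01]
0.91 [35.7, 283.2] [570.  -97.3  94.6  76.4  -5. ]
0.58 [518.8, 309.8] [ 545.1 -514.4   67.5   58.9   43.4]
0.36 [83.0, 151.0] [ 652.3 -148.7  264.3  128.4   -4. ]
```

```bash
python3 -m pendant '[[[0.018,0.003,0.1],0,-1],[[0,0,0.1],0,-1],[[0,0,0.1],0,-1],[[0,0,0.04],0,-1],[[0,0,0.02],0,-1],[[0,0,0],0,-1],[[0,0,0],0,0.4],[[0,0,0],0,0.4]]' 15
python3 -m pendant '[[[0,0,0],0,0.4],[[0,0,0],0,0.4],[[0,0,0],0,0.4],[[0,0,0],0,0.4]]'
python3 -m pendant '[[[0,0,-0.04],0,0.4],[[0,0,-0.1],0,0.4],[[0,0,-0.15],0,0.4],[[0,0,-0.15],0,0.4],[[0,0,-0.15],0,0.4],[[0,0,0],0.074,0.4],[[0,0,0],0,0.4]]'
python3 - <<'E'
from h import *
x,y=sc(-10,153.5-22); go(x,y,110,-93.15);go(x,y,49,-93.15)
E
```

```text
t: 22.13
ee_pos: [615.6, -339.9, 12.2]
ee_rot: [[1.0, 0.003, 0.002], [0.003, -1.0, -0.001], [0.002, 0.001, -1.0]]
force: [0.8, 0.1, -0.2]
width: 0.885
gripper_force: 0.0
t: 22.47
ee_pos: [614.7, -339.1, 10.5]
ee_rot: [[1.0, 0.003, 0.0], [0.003, -1.0, -0.0], [0.0, 0.0, -1.0]]
force: [-0.6, -0.4, 0.0]
width: 0.587
gripper_force: 0.0
t: 23.05
ee_pos: [615.7, -340.2, 161.2]
ee_rot: [[0.998, -0.057, 0.005], [-0.057, -0.998, -0.002], [0.005, 0.002, -1.0]]
force: [-0.2, 0.3, -0.8]
width: 0.301
gripper_force: 0.0
t23.1 turn -0.003 | x -0.204 y -1.824 z 0.205  (at [ 615.7 -340.2  161.2] az -93.3)
t23.1 turn -0.003 | x -0.204 y -1.824 z 0.449  (at [ 615.7 -340.2  161.2] az -93.3)
```

```bash
python3 -m pendant '[[[0,0,0],-0.074,-1],[[0,0,0.15],0,-1],[[0,0,0.15],0,-1],[[0,0,0.15],0,-1],[[0,0,0],0,-1],[[0,0,0],0,-1],[[0,0,0],0,-1]]' 15
python3 - <<'E'
from h import *
go(613,-337.8,7,-89.5)
C=cam("wrist");p,d=grab_frame("wrist");print(len(p))
for o in outline_of("wrist","plate_a")[:1]: print(o['conf'],o['xy'],rect("wrist",o['pixels'],9,C))
E
```

```text
t: 23.63
ee_pos: [614.9, -339.9, 46.6]
ee_rot: [[1.0, 0.003, 0.001], [0.003, -1.0, -0.001], [0.001, 0.001, -1.0]]
force: [0.4, -0.6, -0.0]
width: 0.793
gripper_force: 0.0
t23.6 turn -0.007 | x -0.007 y -0.009 z 0.158  (at [ 614.9 -339.9   46.6] az -89.8)
480
0.58 [560.5, 323.2] [ 576.5 -513.8   26.8   18.3   53.8]
```

```bash
python3 -m pendant '[[[-0.006,-0.008,0],-0.007,-1],[[0,0,0],0,-1],[[0,0,0],0,-1],[[0,0,0.08],0,-1],[[0,0,0.06],0,-1],[[0,0,0.02],0,-1],[[0,0,0.004],0,-1],[[0,0,0],0,-1]]' 15
python3 -m pendant '[[[0,0,0],0,-1],[[0,0,0],0,0.4],[[0,0,0],0,0.4],[[0,0,0],0,0.4],[[0,0,0],0,0.4],[[0,0,0],0,0.4],[[0,0,0],0,0.4],[[0,0,0],0,0.4]]'
```

```text
t: 24.4
ee_pos: [612.6, -336.6, 3.8]
ee_rot: [[1.0, 0.009, -0.001], [0.009, -1.0, 0.001], [-0.001, -0.001, -1.0]]
force: [-0.8, -0.9, -0.9]
width: 0.998
gripper_force: 0.0
t: 25.07
ee_pos: [613.1, -337.1, 4.2]
ee_rot: [[1.0, 0.009, 0.0], [0.009, -1.0, -0.0], [0.0, 0.0, -1.0]]
force: [-0.5, -0.2, -0.2]
width: 0.681
gripper_force: 15.0
```

```bash
python3 -m pendant '[[[0,0,-0.04],0,0.4],[[0,0,-0.1],0,0.4],[[0,0,-0.15],0,0.4],[[0,0,-0.15],0,0.4],[[0,0,-0.15],0,0.4],[[0,0,0],0.081,0.4],[[0,0,0],0,0.4]]'
python3 - <<'E'
from h import *
x,y=sc(-10,153.5-22); go(x,y,150,-93.15)
E
```

```text
t: 25.65
ee_pos: [614.2, -338.1, 155.0]
ee_rot: [[0.998, -0.057, 0.004], [-0.057, -0.998, -0.002], [0.005, 0.002, -1.0]]
force: [-0.1, 0.5, -1.4]
width: 0.681
gripper_force: 15.0
t25.6 turn -0.003 | x -0.198 y -1.816 z 0.020  (at [ 614.2 -338.1  155. ] az -93.3)
```

```bash
python3 -m pendant '[[[-0.014,-0.13,0],0,0.4],[[-0.014,-0.13,0],0,0.4],[[-0.014,-0.13,0],0,0.4],[[-0.014,-0.13,0],0,0.4],[[-0.014,-0.13,0],0,0.4],[[-0.014,-0.13,0],0,0.4],[[-0.014,-0.13,0],0,0.4]]'
python3 -m pendant '[[[-0.014,-0.13,0],0,0.4],[[-0.014,-0.13,0],0,0.4],[[-0.014,-0.13,0],0,0.4],[[-0.014,-0.13,0],0,0.4],[[-0.014,-0.13,0],0,0.4],[[-0.014,-0.13,0],0,0.4],[[-0.014,-0.13,0],0,0.4]]'
python3 -m pendant '[[[0,0,0.1],0,0.4],[[0,0,0.1],0,0.4],[[0,0,0.1],0,0.4],[[0,0,0],0,0.4],[[0,0,0],0,0.4]]'
python3 - <<'E'
from h import *
x,y=sc(-10,153.5-22); go(x,y,46.5,-93.15)
E
```

```text
t: 26.23
ee_pos: [599.7, -106.5, 150.4]
ee_rot: [[0.999, -0.053, -0.003], [-0.053, -0.999, 0.0], [-0.003, -0.0, -1.0]]
force: [0.3, -0.1, -1.4]
width: 0.679
gripper_force: 15.0
t: 26.82
ee_pos: [587.6, 121.7, 150.5]
ee_rot: [[0.999, -0.053, -0.002], [-0.053, -0.999, -0.001], [-0.002, 0.001, -1.0]]
force: [0.3, -0.0, -1.0]
width: 0.678
gripper_force: 15.0
t: 27.23
ee_pos: [587.4, 119.6, 75.3]
ee_rot: [[0.999, -0.054, -0.004], [-0.054, -0.999, -0.001], [-0.004, 0.002, -1.0]]
force: [0.2, 0.8, -0.4]
width: 0.683
gripper_force: 15.0
t27.2 turn 0.001 | x 0.010 y 0.006 z 0.115  (at [587.4 119.6  75.3] az -93.1)
```

```bash
python3 -m pendant '[[[0.01,0.006,0.06],0,0.4],[[0,0,0.04],0,0.4],[[0,0,0.015],0,0.4],[[0,0,0],0,0.4],[[0,0,0],0,-0.6],[[0,0,0],0,-0.6],[[0,0,0],0,-0.6],[[0,0,0],0,-0.6]]'
python3 -m pendant '[[[0,0,-0.05],0,-0.6],[[0,0,-0.15],0,-0.6],[[0,0,-0.15],0,-0.6],[[0,0,-0.15],0,-1],[[0,0,0],0,-1],[[0,0,0],0,-1]]'
python3 - <<'E'
from h import *
go(380,325,180,-80.5)
E
```

```text
t: 27.9
ee_pos: [591.9, 118.4, 48.4]
ee_rot: [[0.998, -0.055, 0.001], [-0.055, -0.998, 0.0], [0.001, -0.0, -1.0]]
force: [0.0, -0.2, -0.6]
width: 0.796
gripper_force: 0.0
t: 28.4
ee_pos: [593.1, 118.4, 176.0]
ee_rot: [[0.998, -0.055, 0.005], [-0.055, -0.998, 0.002], [0.005, -0.002, -1.0]]
force: [-0.8, -0.5, -0.8]
width: 0.983
gripper_force: 0.0
t28.4 turn -0.281 | x -0.704 y -0.956 z -0.016  (at [593.1 118.4 176. ] az -93.1)
```

```bash
python3 -m pendant '[[[0,0,0],-0.14,-1],[[0,0,0],-0.141,-1]]'
python3 -m pendant '[[[-0.088,-0.12,0],0,-1],[[-0.088,-0.12,0],0,-1],[[-0.088,-0.12,0],0,-1],[[-0.088,-0.12,0],0,-1],[[-0.088,-0.12,0],0,-1],[[-0.088,-0.12,0],0,-1],[[-0.088,-0.12,0],0,-1],[[-0.088,-0.12,0],0,-1]]'
python3 -m pendant '[[[0,0,0],0,-1],[[0,0,0],0,-1]]'
python3 - <<'E'
from h import *
go(394,331,52,-80.5)
C=cam("wrist");p,d=grab_frame("wrist");cv2.imwrite("pics/w5.png",p)
for n,z in (("pusher",80),("pusher_rest",75)):
  for o in outline_of("wrist",n)[:2]: print(n,o['conf'],o['xy'],rect("wrist",o['pixels'],z,C))
hsv=cv2.cvtColor(p,cv2.COLOR_BGR2HSV);m=(hsv[...,0]>100)&(hsv[...,0]<125)&(hsv[...,1]>140)&(hsv[...,2]>50)
print("blue",rect("wrist",m,80,C))
p,d=grab_frame("top");cv2.imwrite("pics/t3.png",p)
for n,z in (("plate_a",51),("finished_plate",46)):
  for o in outline_of("top",n)[:4]: print(n,o['conf'],o['xy'],rect("top",o['pixels'],z))
E
```

```text
t: 28.57
ee_pos: [590.7, 118.5, 172.3]
ee_rot: [[0.985, 0.17, -0.001], [0.17, -0.985, -0.0], [-0.001, 0.0, -1.0]]
force: [0.6, 0.4, -0.1]
width: 1.0
gripper_force: 0.0
t: 29.23
ee_pos: [376.1, 326.5, 172.2]
ee_rot: [[0.986, 0.165, -0.001], [0.165, -0.986, -0.001], [-0.001, 0.001, -1.0]]
force: [-0.2, 0.9, -0.4]
width: 1.004
gripper_force: 0.0
t: 29.4
ee_pos: [375.9, 327.6, 172.1]
ee_rot: [[0.985, 0.171, -0.002], [0.171, -0.985, -0.001], [-0.002, 0.001, -1.0]]
force: [0.4, 0.2, 0.4]
width: 1.003
gripper_force: 0.0
t29.4 turn 0.007 | x 0.074 y -0.002 z 0.480  (at [375.9 327.6 172.1] az -80.2)
pusher 0.85 [312.8, 184.2] [403.2 334.5 135.6  51.8   8.3]
pusher_rest 0.74 [323.3, 197.7] [408.1 315.2 106.6  20.2  10.2]
blue [397.9 339.3 115.6   4.    9.4]
plate_a 0.82 [483.7, 236.5] [ 516.5 -513.1  100.5   63.1   44.9]
plate_a 0.76 [238.5, 209.9] [587.7 118.9 101.1  59.4  -4.9]
plate_a 0.59 [335.1, 216.3] [ 573.4 -133.3  102.1   60.    -4.6]
plate_a 0.34 [411.2, 245.1] [ 497.7 -329.5  320.7  167.1    5.6]
finished_plate 0.89 [286.2, 277.2] [415.7  -8.3  96.7  60.9  87.4]
finished_plate 0.21 [155.1, 261.5] [459.7 337.6  60.6  21.5 -84.8]
```

View pics/w5.png

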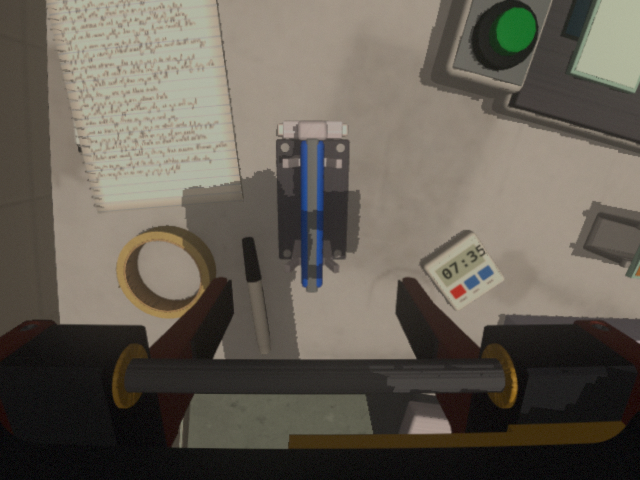

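The view shows the pusher with its handle from (313,291) to (312,138) and its blade at the front (278–346, 130), so the blade is on the +x side. The rest is below it, and the timer at (463,270) is clear of the fingers.

Run:
```python
from h import *
a=onplane("wrist",[(313,291),(312,138)],80); print(a, a.mean(0), np.degrees(np.arctan2(*(a[1]-a[0])[1::-1])))
print(onplane("wrist",[(278,122),(346,122)],40))
m=a.mean(0); go(m[0]-1,m[1],52,-80.3); go(m[0]-1,m[1],52,-81)
t=cv2.imread('pics/t3.png')
cv2.imwrite('pics/c3.png',cv2.resize(t[140:330,200:400],None,fx=3,fy=3,interpolation=cv2.INTER_CUBIC))
```

```text
[[340.91496197 318.8568415   80.        ]
 [461.84666342 339.25500513  80.        ]] [401.3808127  329.05592332  80.        ] 9.57424875716214
[[470.50869367 369.8028147   40.        ]
 [479.722616   313.44295969  40.        ]]
t29.7 turn -0.008 | x 0.086 y -0.003 z 0.484  (at [379.3 324.6 172.9] az -80.7)
t29.7 turn 0.007 | x 0.086 y -0.004 z 0.484  (at [379.3 324.6 172.9] az -80.7)
```

View pics/c3.png

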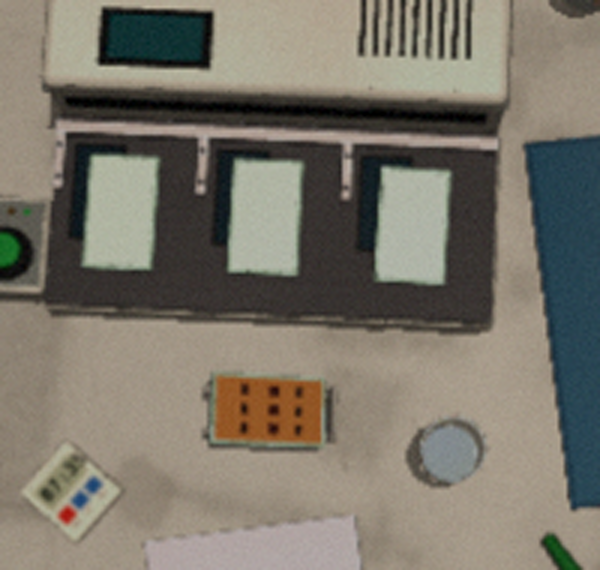

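The crop shows all three white plates in their bays, clear of the stops. The brown plate is on the rack, about 4 mm above the lip at the right. I'll tap it down to the lip first.

Run:
```python
from h import *
go(416,75,172,-80.7);go(416,75,61,-80.7)
```

```text
t29.7 turn 0.001 | x -0.017 y 1.009 z 0.004  (at [379.3 324.6 172.9] az -80.7)
t29.7 turn 0.001 | x -0.017 y 1.009 z 0.448  (at [379.3 324.6 172.9] az -80.7)
```

```bash
python3 -m pendant '[[[-0.002,0.144,0],0,1],[[-0.002,0.144,0],0,1],[[-0.002,0.144,0],0,1],[[-0.002,0.144,0],0,1],[[-0.002,0.144,0],0,1],[[-0.003,0.144,0],0,1],[[-0.003,0.144,0],0,1],[[0,0,0.1],0,1]]'
python3 -m pendant '[[[0,0,0.1],0,1],[[0,0,0.1],0,1],[[0,0,0.1],0,1],[[0,0,0],0,1],[[0,0,0],0,1],[[0,0,0],0,1]]'
python3 - <<'E'
from h import *
go(416,57,61,-80.7)
C=cam("wrist");p,d=grab_frame("wrist");cv2.imwrite("pics/w6.png",p)
for o in outline_of("wrist","finished_plate")[:2]: print(o['conf'],o['xy'],rect("wrist",o['pixels'],46,C))
E
```

```text
t: 30.37
ee_pos: [419.3, 70.7, 150.8]
ee_rot: [[0.988, 0.155, 0.007], [0.155, -0.988, 0.004], [0.007, -0.003, -1.0]]
force: [-0.2, 1.5, 0.3]
width: 0.431
gripper_force: 0.0
t: 30.87
ee_pos: [416.8, 76.1, 73.9]
ee_rot: [[0.987, 0.163, 0.001], [0.163, -0.987, 0.0], [0.001, 0.0, -1.0]]
force: [0.1, -0.2, 0.9]
width: 0.011
gripper_force: 0.0
t30.9 turn 0.002 | x -0.015 y 0.075 z 0.052  (at [416.8  76.1  73.9] az -80.6)
0.9 [441.0, 288.1] [419.7  -6.2  83.5  61.4 -86.2]
```

View pics/w6.png

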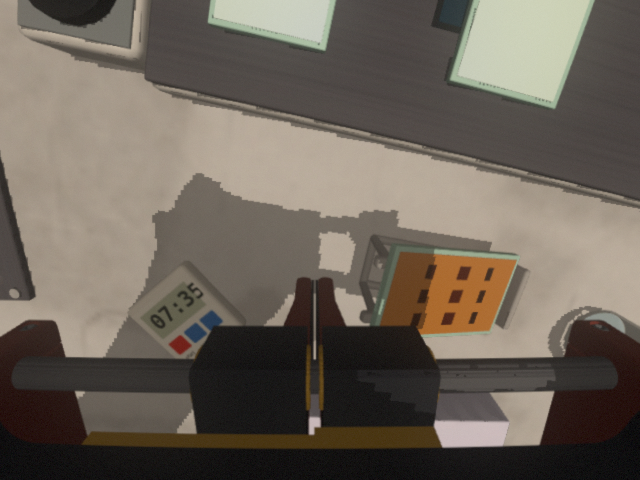

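The lip at (518,297) sits a few pixels beyond the plate's lower end, so there is a small gap. I'll tap the plate downhill.

```bash
python3 -m pendant '[[[0,0,0.05],0,1],[[0,0.06,0],0,1],[[0,0.02,0],0,1],[[0,0,0],0,1],[[0,0,0],0,1]]'
python3 -m pendant '[[[0,0.008,0],0,1],[[0,0.008,0],0,1],[[0,0,0],0,1]]'
```

```text
t: 31.38
ee_pos: [419.8, 57.3, 61.1]
ee_rot: [[0.986, 0.164, 0.001], [0.164, -0.986, 0.001], [0.001, -0.001, -1.0]]
force: [0.6, -0.0, -0.5]
width: 0.006
gripper_force: 0.0
t: 31.63
ee_pos: [420.1, 53.2, 60.6]
ee_rot: [[0.986, 0.165, 0.0], [0.165, -0.986, 0.0], [0.0, -0.0, -1.0]]
force: [-0.3, 0.5, -0.8]
width: 0.009
gripper_force: 0.0
```

```bash
python3 -m pendant '[[[0,0.008,0],0,1],[[0,0.008,0],0,1],[[0,0,0],0,1]]'
python3 - <<'E'
from h import *
C=cam("wrist");p,d=grab_frame("wrist");cv2.imwrite("pics/w7.png",p)
for o in outline_of("wrist","finished_plate")[:1]: print(o['conf'],o['xy'],rect("wrist",o['pixels'],46,C))
p,d=grab_frame("top")
for o in outline_of("top","finished_plate")[:1]: print(o['conf'],o['xy'],rect("top",o['pixels'],46))
E
python3 -m pendant '[[[0,0.008,0],0,1],[[0,0.008,0],0,1],[[0,0,0],0,1]]'
python3 - <<'E'
from h import *
C=cam("wrist");p,d=grab_frame("wrist");cv2.imwrite("pics/w7.png",p)
for o in outline_of("wrist","finished_plate")[:1]: print(o['conf'],o['xy'],rect("wrist",o['pixels'],46,C))
E
```

```text
t: 31.88
ee_pos: [420.6, 48.8, 60.4]
ee_rot: [[0.986, 0.165, 0.0], [0.165, -0.986, -0.0], [-0.0, 0.0, -1.0]]
force: [-0.3, 0.0, 0.5]
width: 0.003
gripper_force: 0.0
0.69 [411.7, 291.5] [423.3  -5.7  84.1  60.2 -89.9]
0.73 [291.4, 280.4] [411.9  -9.9  91.5  61.2  89.5]
t: 32.33
ee_pos: [421.3, 44.8, 60.4]
ee_rot: [[0.986, 0.165, 0.0], [0.165, -0.986, -0.0], [0.0, 0.0, -1.0]]
force: [-0.5, -0.2, -0.9]
width: 0.005
gripper_force: 0.0
0.57 [408.4, 292.7] [423.8  -8.4  83.6  59.9 -90. ]
```

```bash
python3 -m pendant '[[[0,0.006,0],0,1],[[0,0,0],0,1]]'
python3 -m pendant '[[[0,0.006,0],0,1],[[0,0,0],0,1]]'
python3 - <<'E'
from h import *
C=cam("wrist");p,d=grab_frame("wrist");cv2.imwrite("pics/w8.png",p)
for o in outline_of("wrist","finished_plate")[:1]: print(o['conf'],o['xy'],rect("wrist",o['pixels'],46,C))
E
```

```text
t: 32.6
ee_pos: [421.5, 43.5, 60.4]
ee_rot: [[0.986, 0.165, 0.0], [0.165, -0.986, -0.0], [0.0, 0.0, -1.0]]
force: [0.1, 0.4, 0.4]
width: 0.003
gripper_force: 0.0
t: 32.77
ee_pos: [421.6, 42.8, 60.4]
ee_rot: [[0.986, 0.165, -0.001], [0.165, -0.986, 0.001], [-0.0, -0.001, -1.0]]
force: [0.0, 3.0, 0.2]
width: 0.005
gripper_force: 1.4
0.89 [406.3, 288.2] [424.2  -9.4  83.1  58.7  90. ]
```

```bash
python3 -m pendant '[[[0,-0.06,0],0,1],[[0,-0.06,-0.1],0,1],[[0,0,-0.15],0,-1],[[0,0,-0.15],0,-1],[[0,0,0],0,-1],[[0,0,0],0,-1]]'
python3 - <<'E'
from h import *
go(398.5,329,165,-80.4)
E
```

```text
t: 33.37
ee_pos: [418.0, 73.1, 161.7]
ee_rot: [[0.986, 0.167, 0.004], [0.167, -0.986, 0.003], [0.004, -0.002, -1.0]]
force: [-0.7, 0.9, -1.7]
width: 0.27
gripper_force: 0.0
t33.4 turn 0.001 | x 0.094 y -1.022 z -0.013  (at [418.   73.1 161.7] az -80.4)
```

```bash
python3 -m pendant '[[[0.0134,-0.146,0],0,-1],[[0.0134,-0.146,0],0,-1],[[0.0134,-0.146,0],0,-1],[[0.0134,-0.146,0],0,-1],[[0.0134,-0.146,0],0,-1],[[0.0134,-0.146,0],0,-1],[[0.0134,-0.146,0],0,-1],[[0,0,0.1],0,-1]]'
python3 -m pendant '[[[0,0,0.05],0,-1],[[0,0,0],0,-1],[[0,0,0],0,-1]]'
python3 - <<'E'
from h import *
C=cam("wrist");p,d=grab_frame("wrist");cv2.imwrite("pics/w9.png",p)
hsv=cv2.cvtColor(p,cv2.COLOR_BGR2HSV);m=(hsv[...,0]>100)&(hsv[...,0]<125)&(hsv[...,1]>140)&(hsv[...,2]>50)
m=cv2.morphologyEx(m.astype(np.uint8),cv2.MORPH_CLOSE,np.ones((15,15)))
print("blue",rect("wrist",m,80,C))
for o in outline_of("wrist","pusher")[:1]: print(o['conf'],o['xy'],rect("wrist",o['pixels'],80,C))
go(398.5,329,52,-80.4)
E
```

```text
t: 34.03
ee_pos: [398.5, 336.4, 135.9]
ee_rot: [[0.985, 0.174, 0.004], [0.174, -0.985, 0.005], [0.004, -0.004, -1.0]]
force: [0.8, 1.8, 0.4]
width: 0.877
gripper_force: 0.0
t: 34.28
ee_pos: [397.6, 324.9, 121.8]
ee_rot: [[0.987, 0.162, -0.002], [0.162, -0.987, -0.003], [-0.002, 0.003, -1.0]]
force: [0.3, 0.3, -0.4]
width: 1.0
gripper_force: 0.0
blue [398.8 333.1 115.8  16.7   9.3]
0.64 [302.8, 221.5] [405.4 334.2 137.4  49.4   7.9]
t34.4 turn -0.006 | x 0.002 y -0.012 z 0.285  (at [398.5 326.1 123.3] az -80.7)
```

```bash
python3 -m pendant '[[[0.002,-0.02,0.06],-0.006,-1],[[0,0,0.08],0,-1],[[0,0,0.08],0,-1],[[0,0,0.04],0,-1],[[0,0,0.024],0,-1],[[0,0,0],0,-1],[[0,0,0],0,1],[[0,0,0],0,1]]' 30
python3 -m pendant '[[[0,0,0],0,1],[[0,0,0],0,1],[[0,0,0],0,1],[[0,0,0],0,1],[[0,0,0],0,1],[[0,0,0],0,1],[[0,0,0],0,1],[[0,0,0],0,1]]'
```

```text
t: 35.05
ee_pos: [398.1, 333.0, 52.9]
ee_rot: [[0.986, 0.169, 0.001], [0.169, -0.986, 0.001], [0.001, -0.001, -1.0]]
force: [-0.4, -0.6, -0.1]
width: 0.886
gripper_force: 0.0
t: 35.72
ee_pos: [397.4, 332.7, 51.9]
ee_rot: [[0.985, 0.17, -0.0], [0.17, -0.985, -0.0], [-0.0, 0.0, -1.0]]
force: [0.4, 0.4, -0.6]
width: 0.282
gripper_force: 0.0
```

```bash
python3 -m pendant '[[[0,0,0],0,1],[[0,0,0],0,1],[[0,0,0],0,1],[[0,0,0],0,1]]'
python3 -m pendant '[[[0,0,-0.02],0,1],[[0,0,-0.05],0,1],[[0,0,-0.1],0,1],[[0,0,-0.15],0,1],[[0,0,-0.15],0,1],[[0,0,0],0,1],[[0,0,0],0,1]]'
python3 - <<'E'
from h import *
# x-push poses: tool x = pusher x (scanner x). left bay start
for h in (153.5,28.5,-96.5):
    x,y=sc(10-50-73-30,h-22); print(np.round([x,y]))
x,y=sc(-148,131.5); go(x,y,160,-93.15)
C=cam("wrist");p,d=grab_frame("wrist");cv2.imwrite("pics/w10.png",p)
E
```

```text
t: 36.05
ee_pos: [397.4, 332.7, 51.9]
ee_rot: [[0.986, 0.17, -0.0], [0.17, -0.986, -0.0], [-0.0, -0.0, -1.0]]
force: [0.2, -0.3, -0.8]
width: 0.207
gripper_force: 30.0
t: 36.63
ee_pos: [398.4, 333.7, 171.9]
ee_rot: [[0.985, 0.17, 0.002], [0.17, -0.985, 0.004], [0.003, -0.004, -1.0]]
force: [0.7, 0.0, -2.0]
width: 0.201
gripper_force: 30.0
[457. 125.]
[450.   0.]
[ 443. -124.]
t36.6 turn 0.287 | x 0.260 y 0.820 z 0.047  (at [398.4 333.7 171.9] az -80.2)
```

View pics/w10.png

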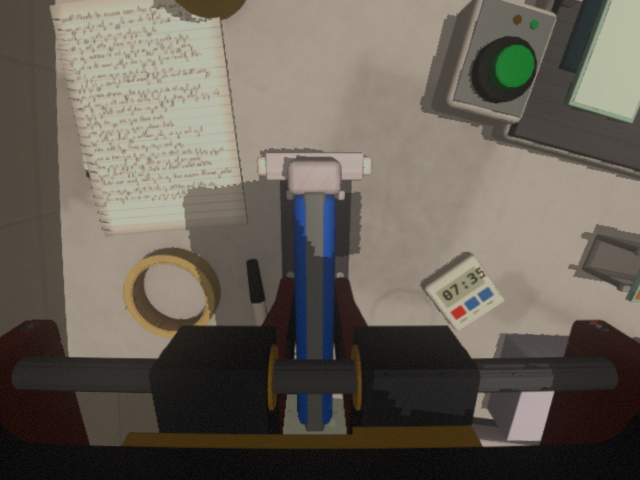

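Run:
```python
from h import *
s=get_state();R=np.array(s['ee_rot']);P=np.array(s['ee_pos'])
for q in [(258,158),(371,158),(268,152),(363,152),(315,152)]:
    w=onplane("wrist",q,P[2]-13)[0]; print(np.round((w-P)@R,1))
```

```text
[ 72.9 -28.4  13.1]
[72.9 29.6 13. ]
[ 75.9 -23.1  13.1]
[75.9 25.4 13. ]
[75.8  0.9 13. ]
```

```bash
python3 -m pendant '[[[0,0,0],0.144,1],[[0,0,0],0.143,1],[[0.044,0.137,0],0,1],[[0.044,0.137,0],0,1],[[0.044,0.137,0],0,1],[[0.044,0.137,0],0,1],[[0.044,0.137,0],0,1],[[0.044,0.137,0],0,1]]'
python3 -m pendant '[[[0,0,0.1],0,1],[[0,0,0.1],0,1],[[0,0,0],0,1],[[0,0,0],0,1],[[0,0,0],0,1]]'
python3 - <<'E'
from h import *
x,y=sc(-146,131.5); go(x,y,77.5,-93.15)
p,d=grab_frame("top")
for o in outline_of("top","plate_a")[:5]: print(o['conf'],o['xy'],rect("top",o['pixels'],51))
E
```

```text
t: 37.35
ee_pos: [451.0, 122.0, 168.5]
ee_rot: [[0.999, -0.055, -0.002], [-0.055, -0.999, -0.001], [-0.002, 0.001, -1.0]]
force: [0.5, -0.3, -0.6]
width: 0.2
gripper_force: 30.0
t: 37.77
ee_pos: [452.0, 123.8, 119.7]
ee_rot: [[0.998, -0.055, -0.0], [-0.055, -0.998, -0.001], [-0.0, 0.001, -1.0]]
force: [-0.3, -0.2, 0.1]
width: 0.204
gripper_force: 30.0
t37.8 turn 0.000 | x 0.007 y -0.007 z 0.169  (at [452.  123.8 119.7] az -93.1)
0.92 [289.2, 210.9] [582.1  -7.4 100.5  59.9  -2. ]
0.88 [483.3, 236.2] [ 515.8 -514.8   99.1   62.5   42.8]
0.8 [237.2, 208.3] [588.  118.2  99.4  60.6  -2.8]
0.76 [336.3, 217.1] [ 572.6 -133.3  100.1   59.4   -4.3]
0.15 [294.3, 179.1] [649.   12.3 459.4 314.9  86.8]
```

```bash
python3 -m pendant '[[[0.007,-0.007,0.08],0,1],[[0,0,0.06],0,1],[[0,0,0.02],0,1],[[0,0,0],0,1],[[0,0,0],0,1]]'
python3 -m pendant '[[[0,0,0.006],0,1],[[0,0,0],0,1],[[0,0,0],0,1]]'
python3 -m pendant '[[[0.02,0,0],0,1],[[0.02,0,0],0,1],[[0.02,0,0],0,1],[[0.02,0,0],0,1],[[0.01,0,0],0,1],[[0,0,0],0,1]]'
```

```text
t: 38.28
ee_pos: [454.3, 125.7, 80.1]
ee_rot: [[0.999, -0.055, 0.001], [-0.055, -0.999, 0.0], [0.001, -0.0, -1.0]]
force: [0.8, 0.8, -0.7]
width: 0.201
gripper_force: 30.0
t: 38.53
ee_pos: [454.2, 125.8, 78.4]
ee_rot: [[0.999, -0.055, 0.001], [-0.055, -0.999, 0.001], [0.001, -0.001, -1.0]]
force: [1.1, 0.1, -0.9]
width: 0.199
gripper_force: 30.0
t: 39.03
ee_pos: [477.3, 124.1, 77.9]
ee_rot: [[0.998, -0.055, 0.001], [-0.055, -0.998, -0.0], [0.001, 0.0, -1.0]]
force: [0.0, 0.3, -0.6]
width: 0.202
gripper_force: 30.0
```

```bash
for i in 1; do python3 -m pendant '[[[0.008,0,0],0,1],[[0.008,0,0],0,1],[[0,0,0],0,1]]'; python3 -m pendant '[[[0.008,0,0],0,1],[[0,0,0],0,1]]' | sed -n '2p;4p'; python3 -m pendant '[[[0.006,0,0],0,1],[[0,0,0],0,1]]'| sed -n '2p;4p'; done
```

```text
t: 39.28
ee_pos: [480.6, 124.1, 77.9]
ee_rot: [[0.998, -0.055, 0.0], [-0.055, -0.998, -0.0], [0.0, 0.0, -1.0]]
force: [-0.5, 0.4, -0.9]
width: 0.205
gripper_force: 30.0
ee_pos: [482.6, 124.0, 77.9]
force: [0.2, -0.3, -1.1]
ee_pos: [484.1, 124.0, 77.9]
force: [0.2, 0.5, -1.0]
```

```bash
python3 -m pendant '[[[0.006,0,0],0,1],[[0,0,0],0,1]]'| sed -n '2p;4p'; python3 -m pendant '[[[0.006,0,0],0,1],[[0,0,0],0,1]]'| sed -n '2p;4p'; python3 -m pendant '[[[0.006,0,0],0,1],[[0,0,0],0,1]]'| sed -n '2p;4p'
python3 - <<'E'
from h import *
p,d=grab_frame("wrist");cv2.imwrite("pics/w11.png",p)
E
```

```text
ee_pos: [485.6, 123.9, 77.9]
force: [-0.5, -0.0, -1.3]
ee_pos: [486.7, 123.8, 77.8]
force: [-1.6, 1.0, -0.7]
ee_pos: [486.8, 123.7, 77.5]
force: [-4.3, 1.1, 1.0]
```

View pics/w11.png

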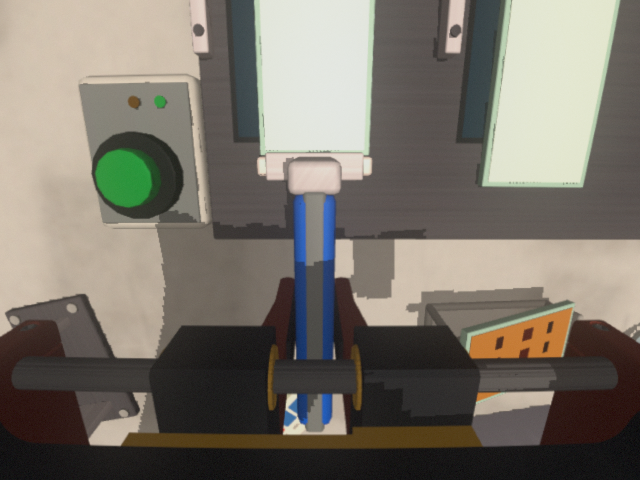

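```bash
python3 -m pendant '[[[-0.06,0,0],0,1],[[-0.08,0,0],0,1],[[0,0,-0.1],0,1],[[0,0.125,0],0,1],[[0,0.125,0],0,1],[[0,0.125,0],0,1],[[0,0.125,0],0,1],[[0,0,0],0,1]]'
python3 -m pendant '[[[0,0,0.06],0,1],[[0,0,0.04],0,1],[[0,0,0],0,1],[[0.03,0,0],0,1],[[0.03,0,0],0,1],[[0.03,0,0],0,1],[[0.02,0,0],0,1],[[0,0,0],0,1]]'
python3 -m pendant '[[[0.008,0,0],0,1],[[0.006,0,0],0,1],[[0,0,0],0,1]]'| sed -n '2p;4p'
python3 -m pendant '[[[0.006,0,0],0,1],[[0,0,0],0,1]]'| sed -n '2p;4p'
python3 -m pendant '[[[0.006,0,0],0,1],[[0,0,0],0,1]]'| sed -n '2p;4p'
```

```text
t: 40.83
ee_pos: [446.4, -5.1, 103.7]
ee_rot: [[0.998, -0.063, 0.002], [-0.063, -0.998, -0.002], [0.003, 0.001, -1.0]]
force: [0.1, -0.3, -0.2]
width: 0.205
gripper_force: 30.0
t: 41.5
ee_pos: [476.1, -0.7, 78.4]
ee_rot: [[0.999, -0.054, 0.002], [-0.054, -0.999, -0.001], [0.002, 0.0, -1.0]]
force: [0.2, -0.1, -1.0]
width: 0.202
gripper_force: 30.0
ee_pos: [477.6, -0.9, 77.9]
force: [0.3, 0.4, -1.4]
ee_pos: [478.9, -1.0, 77.9]
force: [0.7, -0.4, -1.3]
ee_pos: [479.9, -1.0, 77.7]
force: [-1.4, 0.4, 0.3]
```

```bash
python3 -m pendant '[[[0.006,0,0],0,1],[[0,0,0],0,1]]'| sed -n '2p;4p'
python3 -m pendant '[[[-0.06,0,0],0,1],[[-0.08,0,0],0,1],[[0,0,-0.1],0,1],[[0,0.125,0],0,1],[[0,0.125,0],0,1],[[0,0.125,0],0,1],[[0,0.125,0],0,1],[[0,0,0],0,1]]' | sed -n '2p;4p'
python3 -m pendant '[[[0,0,0.06],0,1],[[0,0,0.04],0,1],[[0,0,0],0,1],[[0.03,0,0],0,1],[[0.03,0,0],0,1],[[0.03,0,0],0,1],[[0.02,0,0],0,1],[[0,0,0],0,1]]'| sed -n '2p;4p'
python3 -m pendant '[[[0.008,0,0],0,1],[[0.006,0,0],0,1],[[0,0,0],0,1]]'| sed -n '2p;4p'
python3 -m pendant '[[[0.006,0,0],0,1],[[0,0,0],0,1]]'| sed -n '2p;4p'
python3 -m pendant '[[[0.006,0,0],0,1],[[0,0,0],0,1]]'| sed -n '2p;4p'
```

```text
ee_pos: [480.0, -1.0, 77.4]
force: [-5.2, 0.7, 2.3]
ee_pos: [440.2, -130.4, 104.0]
force: [0.3, -0.1, -0.7]
ee_pos: [469.8, -125.5, 78.4]
force: [-0.3, 0.7, -0.4]
ee_pos: [471.2, -125.8, 77.9]
force: [-0.6, 0.0, -0.8]
ee_pos: [472.6, -125.8, 77.9]
force: [-0.2, 0.4, -2.2]
ee_pos: [473.0, -125.8, 77.6]
force: [-3.1, 0.3, 0.7]
```

```bash
python3 -m pendant '[[[-0.06,0,0],0,1],[[-0.06,0,-0.05],0,1],[[0,0,-0.15],0,1],[[0,0,-0.15],0,1],[[0,0,0],-0.15,1],[[0,0,0],-0.15,1],[[0,0,0],-0.15,1],[[0,0,0],-0.15,1]]' | sed -n '2p;4p'
python3 -m pendant '[[[0,0,0],-0.15,1],[[0,0,0],-0.15,1],[[0,0,0],-0.15,1],[[0,0,0],-0.15,1],[[0,0,0],-0.15,1],[[0,0,0],-0.15,1],[[0,0,0],-0.15,1],[[0,0,0],-0.15,1]]'| sed -n '2p;4p'
python3 -m pendant '[[[0,0,0],-0.15,1],[[0,0,0],-0.05,1],[[0,0,0],0,1],[[0,0,0],0,1]]'| sed -n '2p;4p'
python3 - <<'E'
from h import *
x,y=sc(20,-232); go(x,y,120,-3.15)
E
```

```text
ee_pos: [444.8, -124.0, 165.9]
force: [0.6, -0.5, -0.5]
ee_pos: [444.6, -124.4, 165.6]
force: [-0.4, 0.7, -0.9]
ee_pos: [444.4, -124.4, 165.5]
force: [-0.3, -0.4, -2.0]
t45.8 turn -0.003 | x -0.454 y 0.647 z 0.182  (at [ 444.4 -124.4  165.5] az -3.3)
```

```bash
python3 -m pendant '[[[-0.076,0.108,0],0,1],[[-0.076,0.108,0],0,1],[[-0.076,0.108,0],0,1],[[-0.076,0.108,0],0,1],[[-0.076,0.108,0],0,1],[[-0.074,0.107,0],0,1],[[0,0,0],0,1],[[0,0,0],0,1]]' | sed -n '2p;4p'
python3 -m pendant '[[[0,0,0.09],0,1],[[0,0,0.09],0,1],[[0,0,0],0,1],[[0,0,0],0,1]]'| sed -n '2p;4p'
python3 - <<'E'
from h import *
x,y=sc(20,-232); go(x,y,78,-3.15)
C=cam("wrist")
p,d=grab_frame("wrist");cv2.imwrite("pics/w12.png",p)
for o in outline_of("wrist","plate_a")[:3]: print(o['conf'],o['xy'],rect("wrist",o['pixels'],51,C))
for h in(-96.5,28.5,153.5):print(sc(10,h-22))
E
```

```text
ee_pos: [600.1, -247.7, 164.7]
force: [-1.6, 0.6, -1.1]
ee_pos: [598.1, -245.2, 119.7]
force: [0.2, -0.6, -0.4]
t46.8 turn 0.000 | x -0.006 y 0.007 z 0.167  (at [ 598.1 -245.2  119.7] az -3.1)
0.82 [301.0, 88.3] [ 596.3 -133.7  100.9   59.9   -3.2]
0.24 [456.5, 105.7] [ 670.6 -157.4  345.7  148.6   -2.5]
[ 595.97329465 -132.87045985]
[602.84206714  -8.05932267]
[609.71083963 116.75181452]
```

View pics/w12.png

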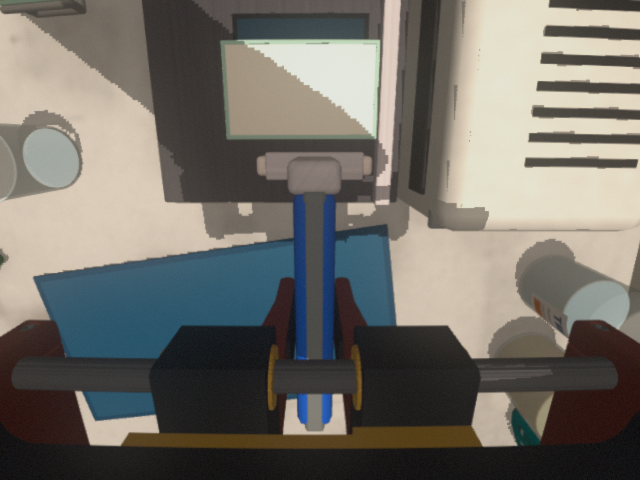

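The plate (301,88) lies against the fence (column ~383). The blade (258–372, 165) is behind its right edge and clear of the fence.

```bash
python3 -m pendant '[[[-0.006,0.003,0.08],0,1],[[0,0,0.06],0,1],[[0,0,0.026],0,1],[[0,0,0],0,1],[[0,0,0],0,1]]' | sed -n '2p;4p'
python3 -m pendant '[[[0.02,0,0],0,1],[[0.02,0,0],0,1],[[0.02,0,0],0,1],[[0.02,0,0],0,1],[[0.01,0,0],0,1],[[0,0,0],0,1]]'| sed -n '2p;4p'
python3 -m pendant '[[[0.008,0,0],0,1],[[0.008,0,0],0,1],[[0,0,0],0,1]]'| sed -n '2p;4p'
python3 -m pendant '[[[0.006,0,0],0,1],[[0,0,0],0,1]]'| sed -n '2p;4p'
python3 - <<'E'
from h import *
x,y=sc(20,-201.5); go(x,y,78,-3.15)
E
```

```text
ee_pos: [600.6, -248.2, 79.9]
force: [-0.6, -0.5, -0.9]
ee_pos: [601.7, -224.2, 79.0]
force: [-0.7, -0.3, -1.3]
ee_pos: [601.6, -221.3, 78.9]
force: [0.3, -0.3, -1.3]
ee_pos: [601.6, -220.0, 78.8]
force: [0.0, 0.5, -0.8]
t48.3 turn 0.000 | x 0.015 y -0.002 z 0.003  (at [ 601.6 -220.    78.8] az -3.1)
```

```bash
for r in 1 ; do python3 -m pendant '[[[0.006,0,0],0,1],[[0,0,0],0,1]]'| sed -n '2p;4p'; python3 -m pendant '[[[0.006,0,0],0,1],[[0,0,0],0,1]]'| sed -n '2p;4p'; python3 -m pendant '[[[0.006,0,0],0,1],[[0,0,0],0,1]]'| sed -n '2p;4p'; done
```

```text
ee_pos: [601.7, -218.4, 78.8]
force: [0.9, -0.5, -1.3]
ee_pos: [601.8, -216.8, 78.8]
force: [0.8, 0.4, -0.8]
ee_pos: [602.0, -215.2, 78.9]
force: [-0.8, 0.3, -1.2]
```

```bash
python3 -m pendant '[[[0.006,0,0],0,1],[[0,0,0],0,1]]'| sed -n '2p;4p'; python3 -m pendant '[[[0.006,0,0],0,1],[[0,0,0],0,1]]'| sed -n '2p;4p'
python3 - <<'E'
from h import *
C=cam("wrist")
p,d=grab_frame("wrist");cv2.imwrite("pics/w13.png",p)
for o in outline_of("wrist","plate_a")[:2]: print(o['conf'],o['xy'],rect("wrist",o['pixels'],51,C))
print(sc(10,-96.5))
E
```

```text
ee_pos: [602.0, -213.7, 78.9]
force: [0.8, 0.0, -0.6]
ee_pos: [602.0, -213.2, 79.1]
force: [-0.4, -1.4, -1.0]
0.8 [293.3, 91.4] [ 597.5 -110.2  100.1   59.6   -3.3]
[ 597.18219861 -110.9036997 ]
```

```bash
python3 -m pendant '[[[0.005,0,0],0,1],[[0,0,0],0,1]]'| sed -n '2p;4p'
python3 -m pendant '[[[-0.06,0,0],0,1],[[-0.08,0,0],0,1],[[0,0,-0.12],0,1],[[0.125,0,0],0,1],[[0.125,0,0],0,1],[[0.125,0,0],0,1],[[0.125,0,0],0,1],[[0,0,0],0,1]]' | sed -n '2p;4p'
python3 -m pendant '[[[0,0,0],0,1],[[0,0,0.08],0,1],[[0,0,0.042],0,1],[[0,0,0],0,1],[[0.03,0,0],0,1],[[0.03,0,0],0,1],[[0.03,0,0],0,1],[[0,0,0],0,1]]'| sed -n '2p;4p'
python3 -m pendant '[[[0.015,0,0],0,1],[[0.01,0,0],0,1],[[0,0,0],0,1]]'| sed -n '2p;4p'
python3 -m pendant '[[[0.006,0,0],0,1],[[0,0,0],0,1]]'| sed -n '2p;4p'
```

```text
ee_pos: [601.9, -213.0, 79.3]
force: [-0.6, -4.4, -0.2]
ee_pos: [608.1, -111.7, 107.9]
force: [-0.3, 1.3, -0.2]
ee_pos: [608.9, -96.3, 78.7]
force: [-0.5, -0.3, -1.6]
ee_pos: [608.9, -92.1, 78.6]
force: [0.4, 0.3, -1.4]
ee_pos: [608.8, -91.2, 78.5]
force: [-0.6, -0.1, -1.0]
```

```bash
python3 -m pendant '[[[0.006,0,0],0,1],[[0,0,0],0,1]]'| sed -n '2p;4p'
python3 -m pendant '[[[0.006,0,0],0,1],[[0,0,0],0,1]]'| sed -n '2p;4p'
python3 -m pendant '[[[0.005,0,0],0,1],[[0,0,0],0,1]]'| sed -n '2p;4p'
```

```text
ee_pos: [608.8, -89.8, 78.4]
force: [-0.0, -0.4, -0.5]
ee_pos: [608.8, -88.4, 78.4]
force: [-0.0, -1.2, -1.1]
ee_pos: [608.9, -88.2, 78.6]
force: [-0.3, -4.9, -1.2]
```

Middle is home; left next (contact expected at y ≈ 36.5).

```bash
python3 -m pendant '[[[-0.06,0,0],0,1],[[-0.08,0,0],0,1],[[0,0,-0.12],0,1],[[0.125,0,0],0,1],[[0.125,0,0],0,1],[[0.125,0,0],0,1],[[0.125,0,0],0,1],[[0,0,0],0,1]]' | sed -n '2p;4p'
python3 -m pendant '[[[0,0,0],0,1],[[0,0,0.08],0,1],[[0,0,0.04],0,1],[[0,0,0],0,1],[[0.03,0,0],0,1],[[0.03,0,0],0,1],[[0.03,0,0],0,1],[[0,0,0],0,1]]'| sed -n '2p;4p'
python3 -m pendant '[[[0.015,0,0],0,1],[[0.015,0,0],0,1],[[0,0,0],0,1]]'| sed -n '2p;4p'
python3 -m pendant '[[[0.006,0,0],0,1],[[0,0,0],0,1]]'| sed -n '2p;4p'
python3 -m pendant '[[[0.006,0,0],0,1],[[0,0,0],0,1]]'| sed -n '2p;4p'
```

```text
ee_pos: [614.3, 12.8, 107.6]
force: [-0.1, 1.5, -1.0]
ee_pos: [615.6, 28.1, 78.8]
force: [-0.0, 0.2, -1.1]
ee_pos: [615.7, 33.8, 78.6]
force: [0.1, 0.4, -1.1]
ee_pos: [615.7, 34.4, 78.4]
force: [0.0, -0.0, -1.4]
ee_pos: [615.7, 35.8, 78.4]
force: [-0.5, -0.2, -0.7]
```

```bash
python3 -m pendant '[[[0.006,0,0],0,1],[[0,0,0],0,1]]'| sed -n '2p;4p'
python3 -m pendant '[[[0.005,0,0],0,1],[[0,0,0],0,1]]'| sed -n '2p;4p'
```

```text
ee_pos: [615.7, 36.5, 78.5]
force: [-1.5, -2.0, 0.2]
ee_pos: [615.7, 36.6, 78.6]
force: [-1.4, -5.0, 0.3]
```

```bash
python3 -m pendant '[[[-0.06,0,0],0,1],[[-0.06,0,-0.05],0,1],[[0,0,-0.15],0,1],[[0,0,-0.15],0,1],[[0,0,0],0.15,1],[[0,0,0],0.15,1],[[0,0,0],0.15,1],[[0,0,0],0.15,1]]' | sed -n '2p;4p'
python3 -m pendant '[[[0,0,0],0.15,1],[[0,0,0],0.15,1],[[0,0,0],0.15,1],[[0,0,0],0.15,1],[[0,0,0],0.15,1],[[0,0,0],0.15,1],[[0,0,0],0.15,1],[[0,0,0],0.15,1]]' | sed -n '2p;4p'
python3 -m pendant '[[[0,0,0],0.15,1],[[0,0,0],0.053,1],[[-0.15,0,-0.05],0,1],[[-0.15,0,0],0,1],[[-0.15,0,0],0,1],[[-0.15,0,0],0,1],[[0,0,0],0,1],[[0,0,0],0,1]]'
python3 - <<'E'
from h import *
for c in ("wrist","top"):
  C=cam(c);p,d=grab_frame(c);cv2.imwrite(f"pics/{c}14.png",p)
  for o in outline_of(c,"plate_a")[:4]:
    q=rect(c,o['pixels'],51,C); t=np.radians(TH);R=np.array([[np.cos(t),-np.sin(t)],[np.sin(t),np.cos(t)]])
    print(c,round(o['conf'],2),q,"scanner",np.round((q[:2]-O)@R,1))
E
```

```text
ee_pos: [614.3, 7.4, 167.2]
force: [-0.3, 0.2, -2.0]
ee_pos: [614.2, 7.5, 166.9]
force: [-1.0, 0.3, -1.8]
t: 55.87
ee_pos: [462.6, 17.7, 178.5]
ee_rot: [[0.998, -0.057, -0.001], [-0.057, -0.998, 0.004], [-0.001, -0.004, -1.0]]
force: [1.4, 1.0, -0.8]
width: 0.203
gripper_force: 30.0
wrist 0.9 [609.5 138.3  95.9  62.   -3.3] scanner [  8.6 153. ]
wrist 0.83 [ 594.5 -109.8   95.7   62.2   -2.7] scanner [  7.3 -95.5]
wrist 0.73 [601.3  14.4  93.7  60.3  -2.8] scanner [ 7.2 28.8]
wrist 0.59 [578.   22.4 449.2 147.4  86.9] scanner [-16.5  35.5]
top 0.84 [ 514.9 -514.    99.3   64.    43.4] scanner [ -50.  -503.5]
top 0.7 [ 592.3 -109.4  104.    64.2   -3.7] scanner [  5.  -95.3]
top 0.37 [654.   10.3 452.9 320.   85. ] scanner [60.1 27.6]
top 0.34 [414.7 -13.4  97.   59.8  87.1] scanner [-177.6   -9.2]
```

Run:
```python
from h import *
t=np.radians(TH);R=np.array([[np.cos(t),-np.sin(t)],[np.sin(t),np.cos(t)]])
for P in [(486.8,123.8),(480,-1),(473,-125.8)]: print((np.array(P)-O)@R)
x,y=sc(-115.5-12,153.5); go(x,y,105,-93.15)
```

```text
[-113.11243239  131.78356361]
[-113.0443758     6.79846303]
[-113.17601703 -118.19762759]
t56.1 turn -0.004 | x 0.001 y -0.520 z 0.296  (at [466.1  16.5 179.1] az -93.3)
```

```bash
python3 -m pendant '[[[0,-0.13,0],-0.004,1],[[0,-0.13,0],0,1],[[0,-0.13,0],0,1],[[0,-0.13,0],0,1],[[0,0,0.15],0,1],[[0,0,0.146],0,1],[[0,0,0],0,1],[[0,0,0],0,1]]'| sed -n '2p;4p'
python3 - <<'E'
from h import *
x,y=sc(-113.1,153.5); go(x,y,78,-93.15)
E
```

```text
ee_pos: [471.7, 145.5, 103.9]
force: [-0.3, -0.3, 0.2]
t56.7 turn -0.001 | x 0.065 y -0.003 z 0.104  (at [471.7 145.5 103.9] az -93.2)
```

```bash
python3 -m pendant '[[[0,0,0.06],0,1],[[0,0,0.042],0,1],[[0,0,0],0,1],[[0.03,0,0],0,1],[[0.02,0,0],0,1],[[0,0,0],0,1],[[0,0,0],0,1]]'| sed -n '2p;4p'
python3 -m pendant '[[[0.007,0,0],0,1],[[0,0,0],0,1]]'| sed -n '2p;4p'
python3 -m pendant '[[[0.007,0,0],0,1],[[0,0,0],0,1]]'| sed -n '2p;4p'
python3 -m pendant '[[[0.005,0,0],0,1],[[0,0,0],0,1]]'| sed -n '2p;4p'
python3 - <<'E'
from h import *
x,y=sc(-113.1,153.5); go(x,y,78,-93.15)
E
```

```text
ee_pos: [485.1, 146.3, 79.6]
force: [-0.4, 0.2, -1.5]
ee_pos: [486.1, 146.3, 79.1]
force: [0.4, 1.0, -0.7]
ee_pos: [487.6, 146.2, 78.9]
force: [0.6, -0.5, 0.0]
ee_pos: [488.0, 146.1, 78.7]
force: [-2.1, -0.0, 0.8]
t57.8 turn 0.001 | x 0.000 y 0.002 z 0.003  (at [488.  146.1  78.7] az -93.1)
```

Contact falls at the known home position, so the left plate is home. I'll tap the middle and right the same way.

```bash
python3 -m pendant '[[[0.005,0,0],0,1],[[0,0,0],0,1],[[-0.06,0,0],0,1],[[0,0,-0.1],0,1],[[0,0.125,0],0,1],[[0,0.125,0],0,1],[[0,0.125,0],0,1],[[0,0.125,0],0,1]]'| sed -n '2p;4p'
python3 -m pendant '[[[0,0,0],0,1],[[0,0,0],0,1],[[0,0,0.06],0,1],[[0,0,0.04],0,1],[[0,0,0],0,1],[[0.03,0,0],0,1],[[0.018,0,0],0,1],[[0,0,0],0,1]]'| sed -n '2p;4p'
python3 -m pendant '[[[0.006,0,0],0,1],[[0,0,0],0,1]]'| sed -n '2p;4p'
python3 -m pendant '[[[0.006,0,0],0,1],[[0,0,0],0,1]]'| sed -n '2p;4p'
python3 -m pendant '[[[0.004,0,0],0,1],[[0,0,0],0,1]]'| sed -n '2p;4p'
echo expect 481.0
```

```text
ee_pos: [468.7, 20.8, 104.2]
force: [-0.1, -0.6, -0.6]
ee_pos: [481.0, 21.9, 79.2]
force: [-1.4, 0.7, -1.0]
ee_pos: [481.1, 21.6, 78.9]
force: [-3.7, 1.4, 1.5]
ee_pos: [481.3, 21.6, 78.6]
force: [-6.8, 1.4, 2.9]
ee_pos: [481.3, 21.5, 78.4]
force: [-10.0, 1.2, 4.8]
expect 481.0
```

```bash
python3 -m pendant '[[[-0.04,0,0],0,1],[[-0.04,0,0],0,1],[[0,0,-0.1],0,1],[[0,0.125,0],0,1],[[0,0.125,0],0,1],[[0,0.125,0],0,1],[[0,0.125,0],0,1],[[0,0,0],0,1]]'| sed -n '2p;4p'
python3 -m pendant '[[[0,0,0],0,1],[[0,0,0.06],0,1],[[0,0,0.038],0,1],[[0,0,0],0,1],[[0.03,0,0],0,1],[[0.024,0,0],0,1],[[0,0,0],0,1]]'| sed -n '2p;4p'
python3 -m pendant '[[[0.006,0,0],0,1],[[0,0,0],0,1]]'| sed -n '2p;4p'
python3 -m pendant '[[[0.006,0,0],0,1],[[0,0,0],0,1]]'| sed -n '2p;4p'
echo expect 474.3
```

```text
ee_pos: [457.2, -108.9, 105.2]
force: [0.4, -1.0, -0.6]
ee_pos: [473.4, -103.1, 80.0]
force: [0.7, 0.3, -1.0]
ee_pos: [473.1, -103.5, 79.6]
force: [0.3, -0.1, -0.5]
ee_pos: [474.0, -103.5, 79.5]
force: [0.8, 0.3, -0.6]
expect 474.3
```

```bash
python3 -m pendant '[[[0.005,0,0],0,1],[[0,0,0],0,1]]'| sed -n '2p;4p'
python3 -m pendant '[[[0.003,0,0],0,1],[[0,0,0],0,1]]'| sed -n '2p;4p'
python3 -m pendant '[[[-0.04,0,0],0,1],[[-0.06,0,0],0,1],[[-0.06,0,-0.1],0,1],[[0,0,-0.15],0,1],[[0,0,-0.15],0,1],[[0,0,0],0,1],[[0,0,0],0,1]]'| sed -n '2p;4p'
python3 - <<'E'
from h import *
for c in ("wrist","top"):
  C=cam(c);p,d=grab_frame(c);cv2.imwrite(f"pics/{c}15.png",p)
  for o in outline_of(c,"plate_a")[:4]:
    q=rect(c,o['pixels'],51,C); t=np.radians(TH);R=np.array([[np.cos(t),-np.sin(t)],[np.sin(t),np.cos(t)]])
    print(c,round(o['conf'],2),q,"scanner",np.round((q[:2]-O)@R,1))
go(398.5,331,165,-80.4)
E
```

```text
ee_pos: [474.2, -103.5, 79.2]
force: [-3.5, 0.3, 1.2]
ee_pos: [474.3, -103.5, 79.0]
force: [-4.8, 0.0, 2.5]
ee_pos: [437.6, -100.9, 180.7]
force: [-0.3, 1.0, -1.3]
wrist 0.84 [ 585.7 -110.1   77.7   62.    -3. ] scanner [ -1.5 -96.3]
wrist 0.67 [593.8  13.8  79.1  61.8  -3.2] scanner [-0.2 27.8]
wrist 0.59 [601.4 129.9  83.1  52.6  -5.8] scanner [  1.  144.2]
top 0.84 [ 609.2 -109.8   66.5   59.8   -0.9] scanner [ 21.9 -94.7]
top 0.69 [599.9  14.6 100.8  60.3  -3.2] scanner [ 5.8 29. ]
top 0.69 [606.8 138.3  98.8  60.4  -0.9] scanner [  5.9 152.9]
top 0.69 [ 515.8 -514.7   99.2   55.1   42.8] scanner [ -49.1 -504.2]
t62.4 turn -0.283 | x 0.143 y -1.730 z 0.054  (at [ 435.3 -101.3  178.4] az -93.1)
```

```bash
python3 -m pendant '[[[0,0,0],-0.143,1],[[0,0,0],-0.144,1],[[0.01,-0.144,0],0,1],[[0.01,-0.144,0],0,1],[[0.01,-0.144,0],0,1],[[0.01,-0.144,0],0,1],[[0.01,-0.144,0],0,1],[[0.01,-0.144,0],0,1]]'| sed -n '2p;4p'
python3 -m pendant '[[[0.01,-0.144,0],0,1],[[0.01,-0.144,0],0,1],[[0.01,-0.144,0],0,1],[[0.01,-0.144,0],0,1],[[0.01,-0.144,0],0,1],[[0.01,-0.14,0],0,1],[[0,0,0],0,1],[[0,0,0],0,1]]'| sed -n '2p;4p'
python3 -c "
from h import *
go(397.4,332.7,100,-80.2)"
```

```text
ee_pos: [413.1, 115.1, 178.6]
force: [1.8, 0.3, -1.6]
ee_pos: [391.7, 329.2, 178.0]
force: [0.2, -0.9, -0.7]
t63.7 turn 0.004 | x 0.025 y -0.010 z 0.312  (at [391.7 329.2 178. ] az -80.0)
```

```bash
python3 -m pendant '[[[0.025,-0.01,0.1],0.004,1],[[0,0,0.1],0,1],[[0,0,0.1],0,1],[[0,0,0],0,1],[[0,0,0],0,1],[[0,0,0],0,1]]'| sed -n '2p;4p'
python3 - <<'E'
from h import *
go(397.4,332.7,54,-80.2)
p,d=grab_frame("wrist");cv2.imwrite("pics/w16.png",p)
E
```

```text
ee_pos: [398.8, 330.8, 105.3]
force: [1.1, -0.4, 0.2]
t64.2 turn -0.007 | x -0.004 y -0.009 z 0.205  (at [398.8 330.8 105.3] az -80.5)
```

View pics/w16.png

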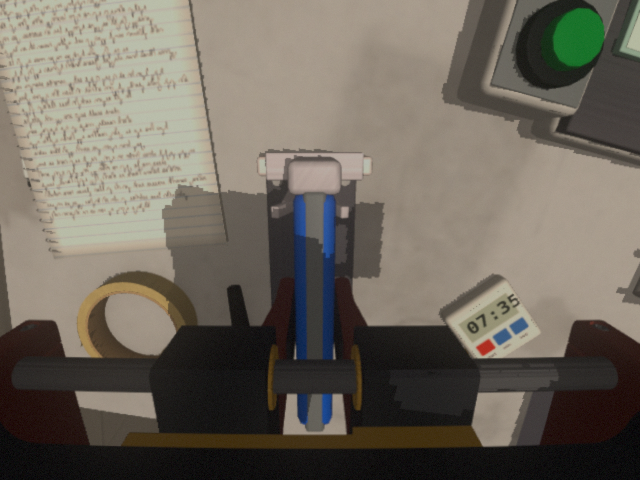

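The pusher hangs above its rest: the handle is at column 314, and the front saddle's tips at (278,210) and (345,210) are centred within 2–3 px. That was the last allowed view, so I'll rely on numbers from here.

```bash
python3 -m pendant '[[[-0.004,-0.009,0.05],-0.005,1],[[0,0,0.06],0,1],[[0,0,0],0,1],[[0,0,0],0,1]]'| sed -n '2p;4p'
python3 -m pendant '[[[0,0,0.04],0,1],[[0,0,0.03],0,1],[[0,0,0],0,1],[[0,0,0],0,1]]'| sed -n '2p;4p'
python3 -c "
from h import *
go(397.4,332.7,52.5,-80.2)"
```

```text
ee_pos: [396.8, 333.9, 77.7]
force: [-0.0, -0.3, -0.8]
ee_pos: [396.4, 333.7, 59.2]
force: [0.6, -0.5, 0.3]
t64.9 turn 0.001 | x 0.003 y 0.005 z 0.027  (at [396.4 333.7  59.2] az -80.1)
```

```bash
python3 -m pendant '[[[0.003,0.004,0.012],0,1],[[0,0,0.01],0,1],[[0,0,0.005],0,1],[[0,0,0],0,1]]'| sed -n '2p;4p'
python3 -m pendant '[[[0,0,0.004],0,1],[[0,0,0],0,1]]'| sed -n '2p;4p'
```

```text
ee_pos: [397.4, 333.0, 52.4]
force: [0.2, -0.4, -1.1]
ee_pos: [397.5, 333.1, 51.9]
force: [-0.5, -0.7, 2.2]
```

```bash
python3 -m pendant '[[[0,0,0],0,-0.2],[[0,0,0],0,-0.2],[[0,0,0],0,-0.2],[[0,0,0],0,-0.2],[[0,0,0],0,-0.2],[[0,0,-0.05],0,-0.2],[[0,0,-0.1],0,-0.2],[[0,0,-0.15],0,-0.2]]'
python3 -m pendant '[[[0,0,-0.15],0,-0.2],[[0,0,-0.05],0,-0.2],[[0,0,0],0,-0.2],[[0,0,0],0,-0.2]]'
python3 - <<'E'
from h import *
C=cam("wrist");p,d=grab_frame("wrist");cv2.imwrite("pics/w17.png",p)
hsv=cv2.cvtColor(p,cv2.COLOR_BGR2HSV);m=(hsv[...,0]>100)&(hsv[...,0]<125)&(hsv[...,1]>140)&(hsv[...,2]>50)
m=cv2.morphologyEx(m.astype(np.uint8),cv2.MORPH_CLOSE,np.ones((15,15)));print("blue",rect("wrist",m,80,C))
for o in outline_of("wrist","start_top")[:2]: print("btn",o['conf'],o['xy'],rect("wrist",o['pixels'],74,C))
t=np.radians(TH);R=np.array([[np.cos(t),-np.sin(t)],[np.sin(t),np.cos(t)]])
c="top";C=cam(c);p,d=grab_frame(c);cv2.imwrite("pics/t17.png",p)
for n,z in(("plate_a",51),("finished_plate",46),("pusher",80),("start_top",74)):
  for o in outline_of(c,n)[:4]:
    q=rect(c,o['pixels'],z,C); ys,xs=np.nonzero(o['pixels']); w=withdepth(c,np.c_[xs,ys],d,C)
    print(n,round(o['conf'],2),q,"scanner",np.round((q[:2]-O)@R,1),np.round(np.percentile(w[:,2],[10,50,90])))
E
```

```text
t: 66.07
ee_pos: [396.0, 331.8, 125.6]
ee_rot: [[0.985, 0.171, -0.003], [0.171, -0.985, -0.004], [-0.004, 0.003, -1.0]]
force: [0.2, 1.0, 0.6]
width: 0.598
gripper_force: 0.0
t: 66.4
ee_pos: [397.2, 333.5, 176.5]
ee_rot: [[0.985, 0.172, -0.0], [0.172, -0.985, 0.001], [0.0, -0.001, -1.0]]
force: [-0.9, -0.6, -0.3]
width: 0.601
gripper_force: 0.0
blue [399.3 332.8 115.4  16.3   9.5]
btn 0.76 [505.7, 67.3] [554.8 217.4  34.3  29.  -53.2]
plate_a 0.91 [606.  138.2 102.   58.1  -2.9] scanner [  5.1 152.7] [47. 50. 54.]
plate_a 0.69 [ 592.9 -110.6  100.9   61.1   -3. ] scanner [  5.7 -96.4] [46. 50. 54.]
plate_a 0.65 [599.5  14.6  99.9  60.6  -3.2] scanner [ 5.4 28.9] [47. 50. 54.]
finished_plate 0.85 [415.2 -13.4  98.   60.9  86.3] scanner [-177.1   -9.1] [31. 45. 59.]
pusher 0.59 [361.4 322.5  56.8  21.3  10.3] scanner [-249.2  323.3] [39. 78. 82.]
pusher 0.56 [641.1   8.9 447.1 308.   86.8] scanner [47.3 25.5] [ 41.  58. 125.]
start_top 0.61 [549.9 212.5  27.9  26.9  45.7] scanner [-55.  223.8] [70. 73. 78.]
```

```bash
python3 -m pendant '[[[0,0,0],0,1],[[0,0,0],0,1],[[0,0,0],0,1],[[0,0,0],0,1],[[0,0,0],0,1],[[0,0,0],0,1],[[0,0,0],0,1],[[0,0,0],0,1]]'|sed -n 5p
python3 -c "
from h import *
go(515,215.5,176,-80.2);go(553.5,215.5,90,-80.2)"
```

```text
width: 0.03
t67.4 turn 0.001 | x 0.383 y 0.544 z 0.003  (at [397.4 333.1 176.7] az -80.1)
t67.4 turn 0.001 | x 0.535 y 0.570 z 0.347  (at [397.4 333.1 176.7] az -80.1)
```

```bash
python3 -m pendant '[[[0.077,0.109,0],0,1],[[0.077,0.109,0],0,1],[[0.077,0.109,0],0,1],[[0.077,0.109,0],0,1],[[0.077,0.109,0],0,1],[[0,0,0],0,1],[[0,0,0],0,1],[[0,0,0],0,1]]'|sed -n '2p;5p'
python3 - <<'E'
from h import *
C=cam("wrist");p,d=grab_frame("wrist")
for o in outline_of("wrist","start_top")[:1]: print("btn",o['conf'],o['xy'],rect("wrist",o['pixels'],74,C))
hsv=cv2.cvtColor(p,cv2.COLOR_BGR2HSV);m=(hsv[...,0]>45)&(hsv[...,0]<80)&(hsv[...,1]>140)&(hsv[...,2]>60)
print(rect("wrist",m,74,C)); ys,xs=np.nonzero(m); print(np.median(withdepth("wrist",np.c_[xs,ys],d,C),axis=0))
q=rect("wrist",m,74,C); go(q[0]-1,q[1]-1,90,-80.2)
E
```

```text
ee_pos: [515.2, 215.7, 176.4]
width: 0.008
btn 0.94 [324.6, 195.2] [556.1 214.4  28.8  28.8   9.8]
[556.8 214.9  28.   25.6 -80.2]
[557.46333802 214.66925876  75.33887862]
t68.2 turn 0.004 | x 0.160 y 0.040 z 0.345  (at [514.7 216.8 176.3] az -80.0)
```

```bash
python3 -m pendant '[[[0.08,0.02,0],0,1],[[0.08,0.02,0],0,1],[[0,0,0.12],0,1],[[0,0,0.12],0,1],[[0,0,0.1],0,1],[[0,0,0],0,1],[[0,0,0],0,1]]'|sed -n '2p;4p'
python3 -m pendant '[[[0,0,0.03],0,1],[[0,0,0.03],0,1],[[0,0,0],0,1]]'|sed -n '2p;4p'
python3 -m pendant '[[[0,0,0.012],0,1],[[0,0,0],0,1]]'|sed -n '2p;4p'
python3 -m pendant '[[[0,0,0.008],0,1],[[0,0,0],0,1]]'|sed -n '2p;4p'
```

```text
ee_pos: [555.4, 213.3, 91.1]
force: [-0.2, -0.7, 0.9]
ee_pos: [556.5, 212.8, 76.5]
force: [-0.1, 0.2, -0.4]
ee_pos: [557.1, 212.6, 74.0]
force: [-0.3, 0.1, 2.1]
ee_pos: [557.1, 212.6, 71.9]
force: [0.1, 1.6, 2.9]
```

```bash
python3 -m pendant '[[[0,0,0.012],0,1],[[0,0,0],0,1]]'|sed -n '2p;4p'
python3 -m pendant '[[[0,0,0.01],0,1],[[0,0,0],0,1]]'|sed -n '2p;4p'
python3 -m pendant '[[[0,0,0.01],0,1],[[0,0,0],0,1]]'|sed -n '2p;4p'
```

```text
ee_pos: [557.2, 212.6, 69.4]
force: [-2.1, 1.5, 8.0]
ee_pos: [557.4, 212.6, 68.9]
force: [-9.0, 1.9, 26.9]
ee_pos: [557.5, 212.6, 68.4]
force: [-16.4, 0.8, 47.1]
```

```bash
python3 -m pendant '[[[0,0,-0.03],0,1],[[0,0,-0.1],0,1],[[0,0,-0.15],0,1],[[0,0,-0.15],0,1],[[-0.1,-0.1,0],0,1],[[-0.1,-0.1,0],0,1],[[-0.1,-0.1,0],0,1],[[0,0,0],0,1]]'|sed -n '2p;4p'
python3 - <<'E'
from h import *
t=np.radians(TH);R=np.array([[np.cos(t),-np.sin(t)],[np.sin(t),np.cos(t)]])
c="top";C=cam(c);p,d=grab_frame(c);print(get_state()['t'])
for n,z in(("plate_a",51),("finished_plate",46),("pusher",80),("beaker",70),("timer",16)):
  for o in outline_of(c,n)[:4]:
    if o['conf']<.3: continue
    q=rect(c,o['pixels'],z,C); print(n,round(o['conf'],2),q,"scanner",np.round((q[:2]-O)@R,1))
E
```

```text
ee_pos: [464.2, 278.7, 169.7]
force: [-0.2, -0.1, -0.5]
70.5667
plate_a 0.89 [606.6 138.3 100.4  58.   -2.9] scanner [  5.7 152.8]
plate_a 0.84 [ 590.9 -110.8  103.3   62.3   -0.9] scanner [  3.7 -96.7]
plate_a 0.6 [ 515.7 -514.8   99.2   62.3   43.1] scanner [ -49.2 -504.3]
plate_a 0.58 [599.4  14.7  99.3  59.9  -3.1] scanner [ 5.3 29. ]
finished_plate 0.66 [415.8 -13.   95.9  61.3  86.9] scanner [-176.5   -8.7]
pusher 0.69 [391.4 329.9 118.5  21.2  10.5] scanner [-219.7  332.3]
beaker 0.55 [ 378.3 -163.1   56.5   52.6  -45.7] scanner [-205.7 -160.6]
timer 0.73 [349.4 163.1  72.7  64.3  48.8] scanner [-252.5  163.5]
timer 0.56 [ 381.3 -165.2   57.    54.8  -45.9] scanner [-202.6 -162.6]
```

The right plate's outline is a little different, so I'll check it against the frame taken before the press.

Run:
```python
from h import *
a=cv2.imread('pics/t17.png'); p,d=grab_frame("top")
df=cv2.absdiff(a,p).max(2)[160:255,210:372]; print("deck diff",df.max(),(df>40).sum())
C=cam("top")
for o in outline_of("top","plate_a")[:4]: print(o['conf'],rect("top",o['pixels'],51,C))
```

```text
deck diff 20 0
0.82 [599.9  14.7 100.4  59.9  -3.1]
0.76 [605.8 138.1 102.1  58.2  -2.7]
0.71 [ 516.8 -514.8   97.6   60.3   43.4]
0.58 [ 592.2 -109.7  100.6   59.5   -0.9]
```

Nothing has moved on the deck, so I'm handing in.

```bash
python3 -c "
from station import *
print(hand_in())"
```

```text
the job is handed in; nothing more can be done
None
```

The job is handed in, verdict not shown: by my checks the brown plate is on the rack against its lip, all three white plates are home, the pusher is back on its rest and the start button was pressed fully down, the fingers peaking at about 47 N on it.

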